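# Restock the decorator's tape arbor and sleeve rack

## Task

Restock the decorator's bench: lift the retaining cap off the tape arbor, thread all the loose rolls of masking tape onto the arbor in order of width with the widest at the bottom, and push the cap back on until it sits right down on the arbor's tip. Put the mini-roller sleeves away in the rack sorted by length, the long ones in the long bay and the short ones in the short bay, one to a cradle, and leave everything else on the bench where it is.

Things in the scene. Friction and masses are not known exactly. Their poses are not given: they have to be found in the camera images.
- stand: tape stand, fixed: a dark steel disc foot, 110 mm across and 12 mm thick, carries the upright arbor, an aluminium bar 25 mm in diameter that rises 92 mm above the foot (tip 104 mm above the bench, 3 mm chamfer). Origin under the foot's centre. Rolls slide freely on the arbor; one let go on it slides down without harm. Keep the tip clear of the gripper's palm
- arbor_foot (a point): on the arbor's axis at the top of the disc foot, where the lowest roll's underside rests
- arbor_tip (a point): centre of the arbor's tip, 92 mm above arbor_foot
- cap: black retaining cap, 90 g, 42 mm high: below, a flange 56 mm across and 16 mm high with a blind socket 32 mm wide and 12 mm deep in its underside; above, a round grip 40 mm across (16 to 42 mm up). Origin at the centre of its underside. Fitted, it rests on the arbor's tip, origin 12 mm below arbor_tip; it lifts straight off and stands flat on the bench
- rack: sleeve rack, fixed: plywood tray 190 x 362 mm with two bays along its y axis, each with two toothed rails (12 mm wide) across which sleeves lie parallel to the rack's x axis, in two cradles 76 mm apart. Long bay at +y, 160 mm between end lips; short bay at -y, 110 mm. Above the bench: tray 6, cradle floors 30, lips 40, teeth 52 mm; open between the rails. Origin under its centre
- long_cradle0 (a point): cradle of the long bay: where the middle of a sleeve's axis lies when the sleeve rests in it, 48 mm above the bench (18 mm above the cradle floor); the cradle leaves about 5 mm of play each way along the sleeve and 8 mm across it
- long_cradle1 (a point): cradle of the long bay: where the middle of a sleeve's axis lies when the sleeve rests in it, 48 mm above the bench (18 mm above the cradle floor); the cradle leaves about 5 mm of play each way along the sleeve and 8 mm across it
- short_cradle0 (a point): cradle of the short bay: where the middle of a sleeve's axis lies when the sleeve rests in it, 48 mm above the bench (18 mm above the cradle floor); the cradle leaves about 5 mm of play each way along the sleeve and 8 mm across it
- short_cradle1 (a point): cradle of the short bay: where the middle of a sleeve's axis lies when the sleeve rests in it, 48 mm above the bench (18 mm above the cradle floor); the cradle leaves about 5 mm of play each way along the sleeve and 8 mm across it
- roll36: roll of beige masking tape 36 mm wide, lying flat: a ring 36 mm high, 60 mm outside diameter, 32 mm bore, 88 g. Origin on its axis at its underside, z up the axis. All rolls look alike but for the width. None if absent
- roll24: roll of beige masking tape 24 mm wide, lying flat: a ring 24 mm high, 60 mm outside diameter, 32 mm bore, 68 g. Origin on its axis at its underside, z up the axis. All rolls look alike but for the width. None if absent
- roll18: roll of beige masking tape 18 mm wide, lying flat: a ring 18 mm high, 60 mm outside diameter, 32 mm bore, 59 g. Origin on its axis at its underside, z up the axis. All rolls look alike but for the width. None if absent
- roll12: roll of beige masking tape 12 mm wide, lying flat: a ring 12 mm high, 60 mm outside diameter, 32 mm bore, 49 g. Origin on its axis at its underside, z up the axis. All rolls look alike but for the width. None if absent
- sleeve_long_a: mini paint-roller sleeve, a white cylinder 150 mm long and 36 mm in diameter with a grey core at each end, 90 g, lying on its side on the bench; it rolls only when pushed. Origin at the middle of its axis (18 mm above what it lies on); its x axis runs along the sleeve. None if absent
- sleeve_long_b: mini paint-roller sleeve, a white cylinder 150 mm long and 36 mm in diameter with a grey core at each end, 90 g, lying on its side on the bench; it rolls only when pushed. Origin at the middle of its axis (18 mm above what it lies on); its x axis runs along the sleeve. None if absent
- sleeve_short_a: mini paint-roller sleeve, a white cylinder 100 mm long and 36 mm in diameter with a grey core at each end, 60 g, lying on its side on the bench; it rolls only when pushed. Origin at the middle of its axis (18 mm above what it lies on); its x axis runs along the sleeve. None if absent
- sleeve_short_b: mini paint-roller sleeve, a white cylinder 100 mm long and 36 mm in diameter with a grey core at each end, 60 g, lying on its side on the bench; it rolls only when pushed. Origin at the middle of its axis (18 mm above what it lies on); its x axis runs along the sleeve. None if absent
- tin_large: full paint tin, 108 mm in diameter, 123 mm high; not part of the job. Origin at the centre of its underside
- tin_small: full paint tin, 86 mm in diameter, 93 mm high; not part of the job. Origin at the centre of its underside
- mixing_cup: empty white plastic mixing cup, 84 mm across the rim, 95 mm high; not part of the job. Origin at the centre of its underside
- tin_lid: paint-tin lid lying flat, 92 mm in diameter, 8 mm high; not part of the job. Origin at the centre of its underside
- brush: flat paint brush lying on the bench, 210 mm long along its x axis, 42 mm wide, 20 mm high; not part of the job. Origin at the centre of its underside
- knife: filling knife lying on the bench, 250 mm long along its x axis, blade 65 mm wide, 20 mm high; not part of the job. Origin at the centre of its underside
- tint_bottle: black tint bottle, 56 mm in diameter, 160 mm high; not part of the job. Origin at the centre of its underside
Mind the look-alikes: they are no part of the job. What is shaped like the roll36 but green or purple is not meant.

How it is judged:
By the outcome, as a careful person would: the job done as asked, in the order asked, and still so for the second after the job is handed in, with the robot touching nothing.
Of roll36, roll24, roll18, roll12 only 2 to 3 are there at a start; the rules pass over those that are not, and their reading is None.
Of sleeve_long_a, sleeve_long_b, sleeve_short_a, sleeve_short_b only 2 to 3 are there at a start; the rules pass over those that are not, and their reading is None.
At some moment in a run one of roll36, roll24, roll18, roll12 may be knocked a few centimetres aside while the robot is not near it.
It also fails if it takes over 210 s, if anything falls off the work surface, if the arm or the gripper's body presses on something with over 40 N, if the wrist force passes 120 N, or if a joint passes its speed limit or range.

## Robot

A 6-joint arm with a two-finger parallel gripper is mounted at the origin on the work surface. World frame = base frame: x ahead of the robot, y to its left, z up, the work surface at z = 0. Lengths are in m, angles in degrees, forces in N, time in s.
With the tool pointing down it reaches from about 0.35 to 0.925 m from the base axis. Payload 6.4 kg.
Tool frame: the origin (TCP) lies at the very end of the fingers, on their centre line; the grasp point (between the pads) lies 19 mm behind it; z points along the fingers, y is the line along which they close (so a half turn about z gives the same grasp; the last joint's range is limited). The gripper opens to 85 mm and grips with 20 to 120 N. Pads are 22 mm wide; open, the fingers measure 114 mm over their backs; the gripper's body (76 mm by 85 mm) begins 54 mm behind the grasp point. The pads swing forward as they close: fully open they stand 13 mm farther back than shut.
Start: joints at [55.342, 14.043, 89.255, -0, 76.702, -9.975], TCP at [0.271, 0.591, 0.208] pointing down, gripper open.
Joint ranges: [-179.41, 179.41], [-58.25, 129.5], [7.25, 145.43], [-54.29, 234.29], [11.92, 165.04], [-157.13, 157.13]. Speed limits (degrees/s): [147.25, 147.25, 180, 180, 180, 180].

## Interface

Orientations are given as [roll, pitch, yaw] about the fixed x, y, z axes, in that order (R = Rz(yaw) Ry(pitch) Rx(roll)).
In Python, from bench import ctrl gives the robot as it stands. The module is installed in compiled form; this text tells all that it offers.
- The arm moves only by the tool move_arm, never from a script. Its arguments are lists of equal length, an entry for each row: "translation": the shift along the tool's x, y, z in m, a list of three; "turn": the turn about the tool's z in rad. In form: {"translation": [[dx, dy, dz], ...], "turn": [turn, ...]}. A call has exactly 8 rows; each row is the pose to reach, as a shift and turn from the pose commanded when the call began, along the tool's axes at that moment; what a row does not reach only later rows make up. A row lasts 1/8 s, in which the tool goes at most 62.5 mm and 10.7 degrees, less where a joint would pass 70% of its speed; a pose out of reach is approached as far as the arm can. A call with a gripper value outside its range is refused whole. "fingers" is the opening, from 0 (shut) to 1 (fully open), set as the call begins (left out, the last holds). The fingers move at their own pace and stop on an object; "grip_force" is the grip in N (left out, the last holds). Time passes only in rows, so rows that repeat a pose let the fingers close, or fill a call up. It gives the time, the measured TCP pose, the force, the opening and the grip force at its end, in the units of the state.
- ctrl.read_state(): the state, without advancing time (a new reading comes with each control period).
- ctrl.grab_frame(name): name is "scene" or "top" or "wrist"; returns the picture (400x640x3 uint8, red, green, blue); there is no depth.
- ctrl.calibration(name): a dict with "intrinsics" (3x3 intrinsics, pixels), "world_to_cam" (4x4, takes a point from world to camera coordinates). Camera axes: x right, y up, looking along -z (the intrinsics and any distortion apply to the point x, -y, -z); pixel columns grow to the right and rows downward; lengths in m; the calibration is good to about 2 mm. A picture is of the moment at which its call begins: read the wrist's pose just before it. calibration takes no time and is no camera call; for the wrist camera it gives the pose at the moment of the call.
- ctrl.job_done(): hands the job in; it is judged then, once.
Trained networks look in the newest picture that a camera, given by its name, has taken for a name from the list of things; names that differ only in an ending like _2 or _b are one class to them, and where a whole thing is asked for, a point or a joint stands for the part that bears it (a point fixed in the world has none). Each returns a list of dicts, best first, with "confidence" (0 to 1); they miss things now and then, are a little off and sometimes report something else, mostly with a low value. They report only what shows in the picture. A call takes as long as a camera call. They do not tell look-alikes from the thing itself.
- ctrl.silhouettes(camera, target): "pixels" (400x640 bool, what is visible of it) and "extent" ([left, top, right, bottom] in pixels, round what is visible of it).
The state is a dict: "time": time; "qpos": joint angles; "qvel": joint speeds; "joint_torque": joint torques, N m; "tool_pos": TCP position; "ee_rot": TCP orientation; "ft_force": force on the tool from outside, world axes, zero at the start; "ft_torque": the same for the moment, N m; "opening": finger opening in m; "finger_force": force on a finger pad.
Only numpy, scipy, OpenCV 4.12 (cv2) and the standard library are available. Lean on these libraries where they do the work, as an engineer would, in place of code of your own. Each camera call takes 0.05 s, during which the arm holds its last target. There are 200 camera calls.

## Working session

There is one attempt and no reset: what is moved stays moved. The work goes in short steps, Python scripts to look and compute and a tool call to move; the robot and the scene stay as the last step left them, time stands still between calls to the robot, and variables do not carry over. Pictures are saved under pics/ and viewed, at most 14 in all, crops included, and the job is handed in when it is done.

Besides the shell and the picture viewer there is one more tool, called after "Request:" as name(argument=value, ...), one argument or row to a line, values as JSON. move_arm: Moves the arm, as the interface text tells. Its arguments: {"type":"object","properties":{"translation":{"type":"array"},"turn":{"type":"array"},"fingers":{"type":"number"},"grip_force":{"type":"number"}},"required":["translation","turn"]}

```bash
mkdir -p pics; python3 - <<'E'
from bench import ctrl
import cv2,numpy as np
s=ctrl.read_state();print(s)
for n in("scene","top"):
    f=ctrl.grab_frame(n);cv2.imwrite(f"pics/{n}0.png",f[:,:,::-1])
    c=ctrl.calibration(n);print(n,c)
    for t in["cap","stand","rack","roll36","roll24","roll18","roll12","sleeve_long_a","sleeve_short_a"]:
        print(t,[(round(float(d["confidence"]),2),[int(v) for v in d["extent"]]) for d in ctrl.silhouettes(n,t)])
print(ctrl.calibration("wrist"))
E
```

```text
{'time': 0.0, 'qpos': array([ 5.53411047e+01,  1.40829952e+01,  8.93237956e+01,  1.01307509e-03,
        7.67004813e+01, -9.97367375e+00]), 'qvel': array([ 0.01385629, -0.05902559, -0.04658526, -0.04269033, -0.04306032,
       -0.06001797]), 'joint_torque': array([ 1.23051501e-03, -4.29498303e+01, -3.26135731e+01, -1.37411149e-05,
        5.32375183e-03,  2.56381945e-06]), 'tool_pos': array([0.27109921, 0.59012518, 0.20740336]), 'ee_rot': array([-1.79894520e+02, -1.95496324e-02,  1.55314526e+02]), 'ft_force': array([-0.26297028,  0.01910578, -0.21886114]), 'ft_torque': array([0.01268345, 0.01840482, 0.06102732]), 'finger_force': 0.0, 'opening': 0.08543081792201604}
scene {'intrinsics': array([[390.44433294,   0.        , 314.95994835],
       [  0.        , 390.44433294, 206.63216   ],
       [  0.        ,   0.        ,   1.        ]]), 'world_to_cam': array([[ 0.23843788,  0.97107725, -0.01250426, -0.16627965],
       [-0.81978986,  0.20816045,  0.53349209,  0.40952285],
       [ 0.52066493, -0.11695386,  0.84571262, -1.47286201],
       [ 0.        ,  0.        ,  0.        ,  1. 
[... 2272 characters left out ...]
426, 190, 442, 202]), (0.56, [364, 199, 382, 218])]
sleeve_long_a [(0.95, [395, 232, 410, 281]), (0.66, [283, 119, 300, 179])]
sleeve_short_a [(0.68, [429, 238, 445, 271])]
{'intrinsics': array([[292.32004644,   0.        , 320.51965979],
       [  0.        , 292.32004644, 201.00402566],
       [  0.        ,   0.        ,   1.        ]]), 'world_to_cam': array([[ 4.17268100e-01,  9.08783361e-01, -3.68800108e-04,
        -6.50802730e-01],
       [-8.62821779e-01,  3.96037340e-01, -3.14154426e-01,
         4.21750819e-02],
       [-2.85352256e-01,  1.31404829e-01,  9.49371824e-01,
        -3.80591903e-01],
       [ 0.00000000e+00,  0.00000000e+00,  0.00000000e+00,
         1.00000000e+00]])}
```

View pics/scene0.png

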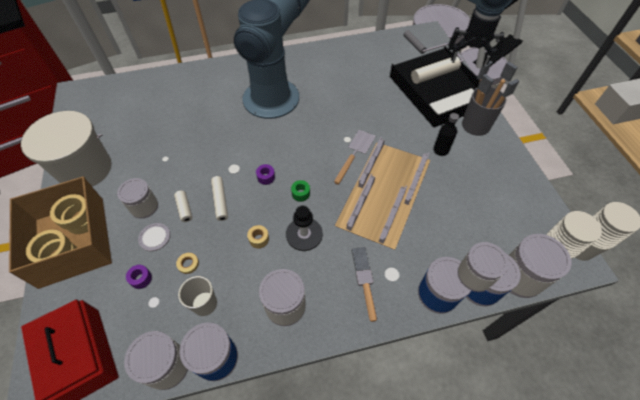

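View pics/top0.png

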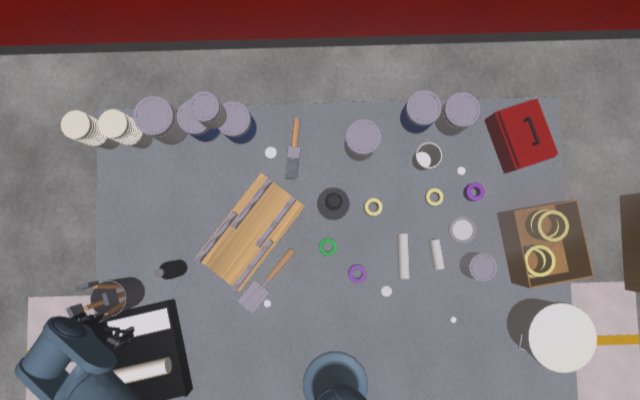

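Scene: the beige rolls are at top-view (373,207) and (434,197). Look-alikes are purple (475,191) and (357,273), green (327,246), and the big rolls in the box at (550,225) and (540,262). Sleeves are long (404,256) and short (437,254); the ones in the black tray at (150,370) are scenery. The stand with its cap is at (333,203) and the rack at (250,230).

```bash
cat > h.py <<'E'
from bench import ctrl
import cv2,numpy as np
from scipy.spatial.transform import Rotation as R
def ray(n,uv,z,cal=None):
    c=cal or ctrl.calibration(n);K=c["intrinsics"];T=c["world_to_cam"]
    uv=np.atleast_2d(np.array(uv,float));d=np.c_[uv,np.ones(len(uv))]@np.linalg.inv(K).T
    d=d*[1,-1,-1];d=d@T[:3,:3];o=-T[:3,:3].T@T[:3,3]
    return (o+d*((z-o[2])/d[:,2])[:,None])[:,:2]
def proj(n,P,cal=None):
    c=cal or ctrl.calibration(n);T=c["world_to_cam"];p=np.atleast_2d(P)@T[:3,:3].T+T[:3,3]
    p=(p*[1,-1,-1])@c["intrinsics"].T;return p[:,:2]/p[:,2:]
def delta(x,y,z,yaw=None):
    s=ctrl.read_state();Rm=R.from_euler("xyz",s["ee_rot"],degrees=True).as_matrix()
    d=Rm.T@(np.array([x,y,z])-s["tool_pos"]);yc=s["ee_rot"][2]
    out=[round(float(v),4) for v in d]
    if yaw is not None:
        t=(yc-yaw+90)%180-90   # tool z down: +turn lowers yaw
        out.append(round(float(np.radians(t)),3))
    return out
E
python3 - <<'E'
from h import *
s=ctrl.read_state();T=ctrl.calibration("wrist")["world_to_cam"];o=-T[:3,:3].T@T[:3,3]
Rm=R.from_euler("xyz",s["ee_rot"],degrees=True).as_matrix();print("cam in tool",Rm.T@(o-s["tool_pos"]))
for n,uv,z in [("roll1",(373,207),.02),("roll2",(434,197),.02),("cap",(333,201),.134),("stand",(333,204),.012),("long",(404,256),.03),("short",(437,254),.03),("green",(327,246),.03),("pur",(357,273),.03),("rackL",(200,258),.04),("rackB",(235,290),.04),("rackT",(262,174),.04),("rackR",(303,208),.04)]: print(n,ray("top",uv,z).round(3))
f=ctrl.grab_frame("top");g=ctrl.grab_frame("scene")
a=cv2.resize(f[165:300,185:315],(480,498),interpolation=cv2.INTER_CUBIC)
b=cv2.resize(g[130:255,325:440],(320,348),interpolation=cv2.INTER_CUBIC)
im=np.zeros((498,800,3),np.uint8);im[:,:480]=a;im[:348,480:]=b
cv2.imwrite("pics/rack.png",im[:,:,::-1])
print("to x.53 y-.03 z.32",delta(.50,-.03,.32,0), delta(.50,-.03,.32,90),ctrl.read_state()["qpos"])
E
```

```text
cam in tool [ 0.07975439  0.00089327 -0.16582538]
roll1 [[ 0.58  -0.143]]
roll2 [[ 0.609 -0.349]]
cap [[ 0.595 -0.008]]
stand [[ 0.594 -0.01 ]]
long [[ 0.416 -0.239]]
short [[ 0.419 -0.348]]
green [[0.455 0.014]]
pur [[ 0.364 -0.083]]
rackL [[0.427 0.43 ]]
rackB [[0.32  0.316]]
rackT [[0.698 0.223]]
rackR [[0.582 0.089]]
to x.53 y-.03 z.32 [-0.4669, -0.4685, -0.1115, -0.431] [-0.4669, -0.4685, -0.1115, 1.14] [ 5.53438840e+01  1.40408930e+01  8.92562590e+01  4.40121101e-04
  7.66989412e+01 -9.97447175e+00]
```

View pics/rack.png

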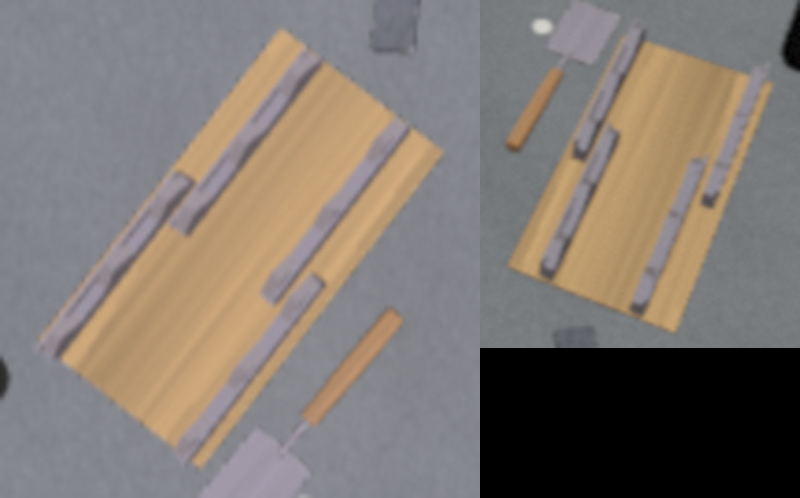

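Request:
move_arm(
  translation=[
    [0, 0, -0.06],
    [0, 0, -0.12],
    [-0.454, -0.441, -0.1215],
    [-0.454, -0.441, -0.1215],
    [-0.454, -0.441, -0.1215],
    [-0.454, -0.441, -0.1215],
    [-0.454, -0.441, -0.1215],
    [-0.454, -0.441, -0.1215],
  ],
  turn=[0, 0, 0.19, 0.38, 0.57, 0.76, 0.95, 1.14],
  fingers=1,
)

```text
time: 2.1
tool_pos: [0.4071, 0.239, 0.3297]
ee_rot: [179.9, -0.0, 90.5]
ft_force: [1.5, -0.5, -0.0]
opening: 0.0855
finger_force: 0.0
```

Request:
move_arm(
  translation=[
    [-0.05, 0.02, 0],
    [-0.1, 0.04, 0],
    [-0.15, 0.06, 0],
    [-0.2, 0.08, 0],
    [-0.235, 0.09, 0],
    [-0.235, 0.09, 0],
    [-0.235, 0.09, 0],
    [-0.235, 0.09, 0],
  ],
  turn=[0, 0, 0, 0, 0, 0, 0, 0],
)

```text
time: 3.1
tool_pos: [0.5, 0.0082, 0.3295]
ee_rot: [180.0, -0.0, 90.9]
ft_force: [0.1, -0.3, 0.7]
opening: 0.0855
finger_force: 0.0
```

```bash
python3 - <<'E'
from h import *
import pickle
s=ctrl.read_state();c=ctrl.calibration("wrist");f=ctrl.grab_frame("wrist");cv2.imwrite("pics/w1.png",f[:,:,::-1])
pickle.dump(c,open("w1.pkl","wb"));print(s["tool_pos"],s["ee_rot"])
for t in["roll36","cap","stand","sleeve_long_a","sleeve_short_a","rack"]:
    print(t,[(round(float(d["confidence"]),2),[int(v) for v in d["extent"]],f[d["pixels"]].mean(0).astype(int).tolist()) for d in ctrl.silhouettes("wrist",t)])
E
```

```text
[0.50001887 0.00824437 0.32953391] [ 1.79983443e+02 -2.73159563e-03  9.09484529e+01]
roll36 [(0.8, [348, 223, 384, 262], [140, 133, 99]), (0.78, [271, 133, 312, 174], [66, 137, 81]), (0.66, [221, 191, 259, 230], [89, 51, 113]), (0.55, [357, 316, 388, 348], [143, 129, 93])]
cap [(0.88, [372, 160, 411, 199], [26, 27, 28])]
stand [(0.91, [346, 133, 410, 196], [63, 66, 69]), (0.38, [253, 321, 303, 346], [160, 160, 154])]
sleeve_long_a [(0.69, [238, 274, 317, 294], [165, 166, 160]), (0.4, [262, 2, 470, 107], [157, 138, 112])]
sleeve_short_a []
rack [(0.87, [264, 0, 469, 109], [157, 138, 112]), (0.42, [453, 192, 567, 284], [112, 111, 115])]
```

View pics/w1.png

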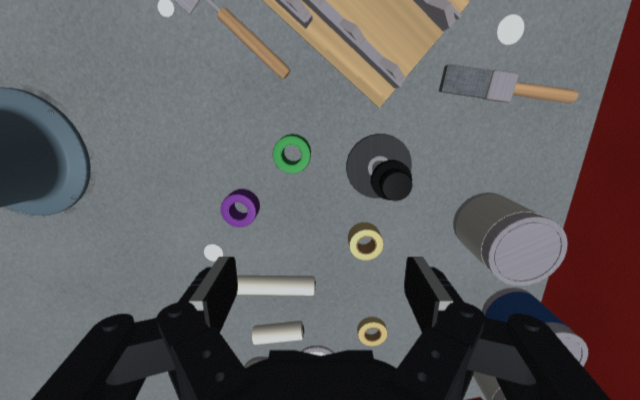

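Wrist view: beige rolls at (366,243) and (372,332), the decoys green (292,154) and purple (240,208), sleeves at (275,286) and (278,333), stand (380,165) with the cap on top (392,180). Next I fit models to the masks.

```bash
cat >> h.py <<'E'
from scipy.optimize import minimize
S=4
def fill(pts,box):
    m=np.zeros(((box[3]-box[1])*S,(box[2]-box[0])*S),np.uint8)
    p=((pts-[box[0],box[1]]+.5)*S).astype(np.float32)
    cv2.fillConvexPoly(m,np.round(cv2.convexHull(p)).astype(np.int32),1);return m
A=np.linspace(0,2*np.pi,60,endpoint=False)
def circ(x,y,z,r): return np.c_[x+r*np.cos(A),y+r*np.sin(A),np.full(60,z)]
def ring(c,x,y,h,box,z0=0):
    o=fill(proj(0,np.r_[circ(x,y,z0,.03),circ(x,y,z0+h,.03)],c),box)
    i=fill(proj(0,circ(x,y,z0,.016),c),box)&fill(proj(0,circ(x,y,z0+h,.016),c),box)
    return o&(1-i)
def cyl(c,x,y,yaw,L,box,z=.018):
    u=np.array([np.cos(yaw),np.sin(yaw),0]);v=np.array([-u[1],u[0],0])
    P=np.array([x,y,z])+.018*(np.cos(A)[:,None]*v+np.sin(A)[:,None]*[0,0,1])
    return fill(proj(0,np.r_[P+u*L/2,P-u*L/2],c),box)
def score(m,ref,box):
    r=np.kron(ref[box[1]:box[3],box[0]:box[2]].astype(np.uint8),np.ones((S,S),np.uint8))
    return 1-(m&r).sum()/max(1,(m|r).sum())
def fit(fn,x0,views,step):
    """views: list of (cal,mask,box)"""
    g=lambda p:np.mean([score(fn(c,p,b),m,b) for c,m,b in views])
    s=np.vstack([x0]+[np.array(x0)+np.eye(len(x0))[i]*step[i] for i in range(len(x0))])
    r=minimize(g,x0,method="Nelder-Mead",options=dict(initial_simplex=s,xatol=2e-4,fatol=1e-4,maxiter=300));return r.x,r.fun
def comp(mask,uv):
    n,l=cv2.connectedComponents(mask.astype(np.uint8),connectivity=4)
    u,v=np.round(uv).astype(int);w=l[v-12:v+13,u-12:u+13];k=np.bincount(w[w>0]).argmax()
    return l==k
def bb(m,p=12):
    y,x=np.where(m);return [max(0,x.min()-p),max(0,y.min()-p),min(640,x.max()+p),min(400,y.max()+p)]
def beige(f): f=f.astype(int);return (f[...,0]-f[...,2]>14)&(f[...,1]-f[...,2]>5)&(f[...,0]>60)
def white(f): f=f.astype(int);return (f.min(2)>118)&(f.max(2)-f.min(2)<35)
E
python3 - <<'E'
from h import *
fr={n:(ctrl.calibration(n),ctrl.grab_frame(n)) for n in("scene","top","wrist")}
for nm,x,y in[("A",.58,-.143),("B",.609,-.349)]:
    for vs in (("wrist",),("top",),("scene",),("wrist","top","scene")):
        V=[]
        for n in vs:
            c,f=fr[n];uv=proj(0,[x,y,.012],c)[0];m=comp(beige(f),uv);V.append((c,m,bb(m)))
        out=[]
        for h in(.012,.018,.024,.036):
            p,e=fit(lambda c,p,b:ring(c,p[0],p[1],h,b),[x,y],V,[.005,.005]);out.append((h,p.round(4).tolist(),round(e,3)))
        print(nm,vs,[v[1].sum() for v in V],out)
for nm,x,y in[("L",.416,-.239),("S",.419,-.348)]:
  for vs in (("top",),("scene",),("top","scene")):
    V=[]
    for n in vs:
        c,f=fr[n];uv=proj(0,[x,y,.018],c)[0];m=comp(white(f),uv);V.append((c,m,bb(m)))
    p,e=fit(lambda c,p,b:cyl(c,p[0],p[1],p[2],p[3],b),[x,y,0,.12],V,[.005,.005,.1,.02]);print(nm,vs,p.round(4),round(e,3))
E
```

```text
A ('wrist',) [np.int64(975)] [(0.012, [0.5874, -0.153], np.float64(0.296)), (0.018, [0.5867, -0.1506], np.float64(0.218)), (0.024, [0.5853, -0.1474], np.float64(0.145)), (0.036, [0.5835, -0.1427], np.float64(0.086))]
A ('top',) [np.int64(229)] [(0.012, [0.5829, -0.1445], np.float64(0.16)), (0.018, [0.5824, -0.1437], np.float64(0.137)), (0.024, [0.582, -0.1433], np.float64(0.121)), (0.036, [0.5817, -0.1424], np.float64(0.101))]
A ('scene',) [np.int64(411)] [(0.012, [0.5726, -0.1436], np.float64(0.336)), (0.018, [0.5726, -0.1436], np.float64(0.255)), (0.024, [0.5743, -0.1438], np.float64(0.176)), (0.036, [0.579, -0.1431], np.float64(0.07))]
A ('wrist', 'top', 'scene') [np.int64(975), np.int64(229), np.int64(411)] [(0.012, [0.5829, -0.1445], np.float64(0.323)), (0.018, [0.5823, -0.1445], np.float64(0.265)), (0.024, [0.5823, -0.1438], np.float64(0.209)), (0.036, [0.5818, -0.1425], np.float64(0.116))]
B ('wrist',) [np.int64(646)] [(0.012, [0.6135, -0.3555], np.float64(0.123)), (0.018, [0.6127, -0.3521], np.float64(0.086)), (0.024, [0.6123, -0.3496], np.float64(0.183)), (0.036, [0.6126, -0
[... 344 characters left out ...]
 np.float64(0.083)), (0.024, [0.6104, -0.3514], np.float64(0.12)), (0.036, [0.6127, -0.3497], np.float64(0.248))]
B ('wrist', 'top', 'scene') [np.int64(646), np.int64(221), np.int64(351)] [(0.012, [0.6112, -0.3527], np.float64(0.185)), (0.018, [0.6109, -0.3514], np.float64(0.125)), (0.024, [0.611, -0.3508], np.float64(0.15)), (0.036, [0.6115, -0.3497], np.float64(0.265))]
L ('top',) [ 0.1781 -0.2641 -4.9428  2.1866] 0.968
L ('scene',) [ 0.2787 -0.4008 -0.0819  1.2428] 0.962
L ('top', 'scene') [ 0.2102 -0.3842 -2.8237  1.9139] 0.969
S ('top',) [ 0.1182 -0.305   1.3358  1.9485] 0.969
S ('scene',) [ 0.282  -0.5018  0.7152  1.7941] 0.959
S ('top', 'scene') [ 0.0538 -0.6897  0.7274  2.4631] 0.967
```

```bash
cat >> h.py <<'E'
def white(f): f=f.astype(int);return (f.min(2)>140)&(f.max(2)-f.min(2)<35)
def stand(c,x,y,b,cap=1):
    k=lambda r,z0,z1:fill(proj(0,np.r_[circ(x,y,z0,r),circ(x,y,z1,r)],c),b)
    m=k(.055,0,.012)|k(.0125,.012,.104)
    return m|k(.028,.092,.108)|k(.02,.108,.134) if cap else m
E
python3 - <<'E'
from h import *
fr={}
for n in("scene","top","wrist"):
    f=ctrl.grab_frame(n);c=ctrl.calibration(n)
    M=np.zeros((400,640),bool)
    for t in("stand","cap"):
        d=ctrl.silhouettes(n,t)
        if d: M|=d[0]["pixels"]
    fr[n]=(c,f,M)
for vs in (("wrist",),("top",),("scene",),("wrist","top","scene")):
    V=[(fr[n][0],fr[n][2],bb(fr[n][2])) for n in vs]
    p,e=fit(lambda c,p,b:stand(c,p[0],p[1],b),[.594,-.01],V,[.005,.005]);print(vs,p.round(4),round(e,3))
    
for nm,x,y in[("L",.416,-.239),("S",.419,-.348)]:
  for vs in (("top",),("scene",),("top","scene")):
    V=[]
    for n in vs:
        c,f,_=fr[n];uv=proj(0,[x,y,.018],c)[0];m=comp(white(f),uv);V.append((c,m,bb(m)))
    p,e=fit(lambda c,p,b:cyl(c,p[0],p[1],p[2],p[3],b),[x,y,0,.12],V,[.005,.005,.1,.02]);print(nm,vs,[int(v[1].sum()) for v in V],p.round(4),round(e,3))
E
```

```text
('wrist',) [ 0.5993 -0.0096] 0.032
('top',) [ 0.6009 -0.01  ] 0.325
('scene',) [0.5229 0.0071] 0.949
('wrist', 'top', 'scene') [ 0.5997 -0.0098] 0.438
L ('top',) [457] [ 0.4159 -0.2409 -0.0458  0.1514] 0.136
L ('scene',) [391] [ 0.4068 -0.2419 -0.0273  0.1276] 0.184
L ('top', 'scene') [457, 391] [ 0.4139 -0.2408 -0.0115  0.1451] 0.206
S ('top',) [316] [ 0.4183 -0.3526  0.1082  0.098 ] 0.125
S ('scene',) [270] [ 0.4078 -0.3542  0.1909  0.0776] 0.2
S ('top', 'scene') [316, 270] [ 0.4177 -0.352   0.1387  0.0975] 0.225
```

Request:
move_arm(
  translation=[
    [-0.005, 0.025, 0.04],
    [-0.01, 0.05, 0.08],
    [-0.015, 0.075, 0.12],
    [-0.0194, 0.099, 0.155],
    [-0.0194, 0.099, 0.155],
    [-0.0194, 0.099, 0.155],
    [-0.0194, 0.099, 0.155],
    [-0.0194, 0.099, 0.155],
  ],
  turn=[0.0165, 0.0165, 0.0165, 0.0165, 0.0165, 0.0165, 0.0165, 0.0165],
)

```text
time: 5.05
tool_pos: [0.5999, -0.0106, 0.1761]
ee_rot: [179.8, 0.0, 89.9]
ft_force: [1.0, 0.2, 0.5]
opening: 0.0855
finger_force: 0.0
```

```bash
python3 - <<'E'
from h import *
s=ctrl.read_state();c=ctrl.calibration("wrist");f=ctrl.grab_frame("wrist");cv2.imwrite("pics/w2.png",f[:,:,::-1])
print(s["tool_pos"],s["ee_rot"])
M=np.zeros((400,640),bool)
for t in("stand","cap"):
    d=ctrl.silhouettes("wrist",t);print(t,[(x["confidence"],x["extent"]) for x in d])
    if d: M|=d[0]["pixels"]
    if t=="cap" and d:
        m=d[0]["pixels"];b=bb(m)
        k=lambda c,p,b,r,z0,z1:fill(proj(0,np.r_[circ(p[0],p[1],z0,r),circ(p[0],p[1],z1,r)],c),b)
        print("cap",fit(lambda c,p,b:k(c,p,b,.028,.092,.108)|k(c,p,b,.02,.108,.134),[.599,-.01],[(c,m,b)],[.004,.004]))
b=bb(M);print(fit(lambda c,p,b:stand(c,p[0],p[1],b),[.599,-.01],[(c,M,b)],[.005,.005]))
E
```

```text
[ 0.5999096  -0.01064207  0.17611547] [1.79849511e+02 3.25919089e-02 8.99235961e+01]
stand [(0.7, [273.6, 128.0, 363.2, 206.7])]
cap [(0.78, [285.2, 168.7, 352.8, 235.7])]
cap (array([ 0.59912314, -0.00883054]), np.float64(0.04609904904734308))
(array([ 0.59925925, -0.00881493]), np.float64(0.027539040780338975))
```

View pics/w2.png

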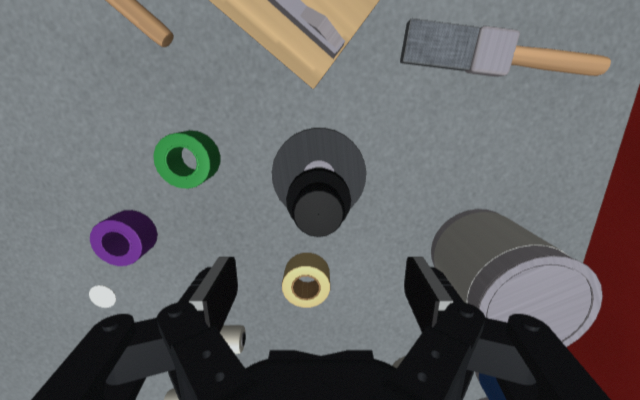

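Stand and cap at (319,190) agree with the fit, (0.599,-0.009). The roll36 is at (306,280). Now I grasp the cap.

Request:
move_arm(
  translation=[
    [0.0016, -0.0007, 0.02],
    [0.0016, -0.0007, 0.045],
    [0.0016, -0.0007, 0.064],
    [0.0016, -0.0007, 0.064],
    [0.0016, -0.0007, 0.064],
    [0.0016, -0.0007, 0.064],
    [0.0016, -0.0007, 0.064],
    [0.0016, -0.0007, 0.064],
  ],
  turn=[0, 0, 0, 0, 0, 0, 0, 0],
)

```text
time: 6.2
tool_pos: [0.5991, -0.0091, 0.1108]
ee_rot: [180.0, 0.0, 89.9]
ft_force: [-0.2, 0.5, 0.3]
opening: 0.0853
finger_force: 0.0
```

Request:
move_arm(
  translation=[
    [0, 0, 0],
    [0, 0, 0],
    [0, 0, 0],
    [0, 0, 0],
    [0, 0, 0],
    [0, 0, 0],
    [0, 0, 0],
    [0, 0, 0],
  ],
  turn=[0, 0, 0, 0, 0, 0, 0, 0],
  fingers=0,
  grip_force=40,
)

```text
time: 7.2
tool_pos: [0.6012, -0.0097, 0.1154]
ee_rot: [179.7, 0.1, 89.9]
ft_force: [-6.2, 0.3, 19.4]
opening: 0.0001
finger_force: 9.8
```

```bash
python3 - <<'E'
from h import *
f=ctrl.grab_frame("wrist");g=ctrl.grab_frame("scene")
im=np.zeros((400,800,3),np.uint8);im[:,:400]=cv2.resize(f[100:350,195:445],(400,400));im[:,400:]=cv2.resize(g[170:270,250:350],(400,400))
cv2.imwrite("pics/c3.png",im[:,:,::-1])
s=ctrl.read_state();print(s["opening"],s["ft_force"])
E
```

```text
-0.00014873494110076424 [-5.36519151  0.34180309 19.89412859]
```

View pics/c3.png

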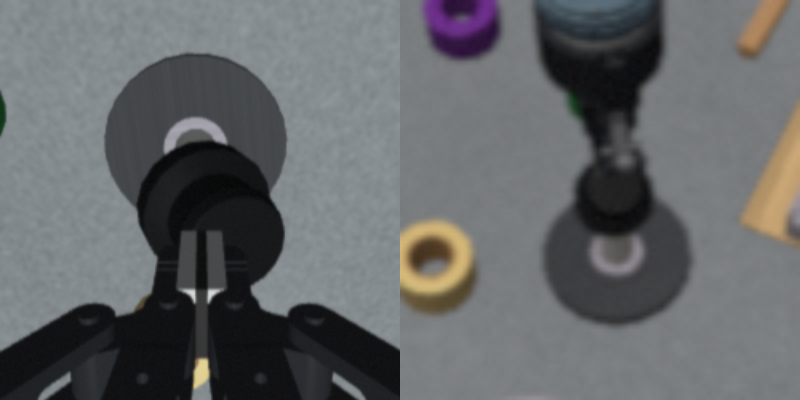

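The cap was not gripped: the fingers shut beside or above it and it looks tilted, at wrist crop (215,210). I back off upward and look.

Request:
move_arm(
  translation=[
    [0, 0, -0.02],
    [0, 0, -0.05],
    [0, 0, -0.09],
    [0, 0, -0.09],
    [0, 0, -0.09],
    [0, 0, -0.09],
    [0, 0, -0.09],
    [0, 0, -0.09],
  ],
  turn=[0, 0, 0, 0, 0, 0, 0, 0],
)

```text
time: 8.3
tool_pos: [0.5985, -0.009, 0.1997]
ee_rot: [-179.9, -0.0, 89.9]
ft_force: [0.2, 0.3, -0.1]
opening: 0.0
finger_force: 0.0
```

```bash
python3 - <<'E'
from h import *
f=ctrl.grab_frame("wrist");g=ctrl.grab_frame("scene")
im=np.zeros((400,800,3),np.uint8);im[:,:400]=cv2.resize(f[100:350,195:445],(400,400));im[:,400:]=cv2.resize(g[170:270,250:350],(400,400))
cv2.imwrite("pics/c4.png",im[:,:,::-1])
s=ctrl.read_state();print(s["tool_pos"],s["opening"],s["ft_force"]);c=ctrl.calibration("wrist")
d=ctrl.silhouettes("wrist","cap")
k=lambda c,p,b,r,z0,z1:fill(proj(0,np.r_[circ(p[0],p[1],z0,r),circ(p[0],p[1],z1,r)],c),b)
if d:
    m=d[0]["pixels"];b=bb(m);print(d[0]["extent"]);print("cap",fit(lambda c,p,b:k(c,p,b,.028,.092,.108)|k(c,p,b,.02,.108,.134),[.599,-.01],[(c,m,b)],[.004,.004]))
    print("cap h",fit(lambda c,p,b:k(c,p,b,.028,p[2],p[2]+.016)|k(c,p,b,.02,p[2]+.016,p[2]+.042),[.599,-.01,.09],[(c,m,b)],[.004,.004,.01]))
E
```

```text
[ 0.59872345 -0.00901789  0.20009802] 0.00025311222528236183 [-0.0395376  -0.17790727 -0.65531062]
[294.0, 163.2, 360.3, 227.4]
cap (array([ 0.60495646, -0.00976331]), np.float64(0.08491650591375854))
cap h (array([ 0.60466198, -0.01001292,  0.09034981]), np.float64(0.0849653982630516))
```

View pics/c4.png

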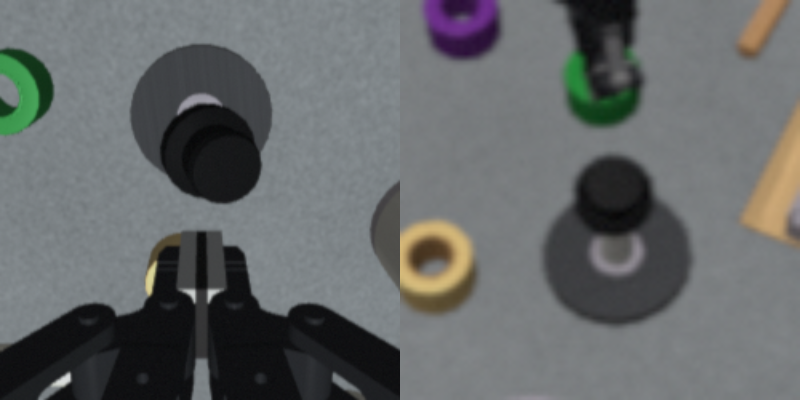

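```bash
python3 - <<'E'
from h import *
s=ctrl.read_state();p=s["tool_pos"]
print(p,proj("wrist",[p,p+[0,.011,0],p+[0,-.011,0],p+[0,.011,.01]]))
c=ctrl.calibration("wrist");d=ctrl.silhouettes("wrist","stand");m=d[0]["pixels"]|ctrl.silhouettes("wrist","cap")[0]["pixels"];b=bb(m)
k=lambda c,p,b,r,z0,z1:fill(proj(0,np.r_[circ(p[0],p[1],z0,r),circ(p[0],p[1],z1,r)],c),b)
mm=d[0]["pixels"];print(d[0]["extent"])
def sc(q):
    a=k(c,q,b,.055,0,.012)|k(c,q,b,.0125,.012,.104); r=np.kron(m[b[1]:b[3],b[0]:b[2]].astype(np.uint8),np.ones((S,S),np.uint8)); return a,r
def tilt(c,p,b):
    # foot + cap tilted by p[4],p[5] 
    x,y,cx,cy,tx,ty=p
    Rm=R.from_euler("xyz",[ty,tx,0]).as_matrix();o=np.array([cx,cy,.092])
    mk=lambda r,z0,z1:fill(proj(0,o+np.r_[circ(0,0,z0,r),circ(0,0,z1,r)]@Rm.T,c),b)
    return k(c,(x,y),b,.055,0,.012)|mk(.028,0,.016)|mk(.02,.016,.042)
q,e=fit(tilt,[.5993,-.009,.602,-.009,.15,0.],[(c,m,b)],[.003,.003,.004,.004,.1,.1]);print(q.round(4),e)
E
```

```text
[ 0.59878046 -0.0090553   0.20019814] [[318.63743721 240.70302906]
 [318.58064237 224.45421845]
 [318.69212655 256.34946149]
 [318.47610387 231.16555644]]
[276.4, 127.2, 362.8, 204.0]
[ 0.5996 -0.0097  0.6031 -0.0096  0.2252 -0.005 ] 0.02039601966366711
```

```bash
python3 - <<'E'
from h import *
f=ctrl.grab_frame("wrist");p=ctrl.read_state()["tool_pos"]
x0,y0,k=260,190,6
im=cv2.resize(f[y0:y0+90,x0:x0+120],None,fx=k,fy=k,interpolation=cv2.INTER_CUBIC)[:,:,::-1].copy()
for dz,col in((0,(0,0,255)),(.019,(0,255,0)),(.04,(255,0,0))):
    q=((proj("wrist",[p+[a,b,dz] for a,b in((-.01,.011),(.01,.011),(.01,-.011),(-.01,-.011))])-[x0,y0]+.5)*k).astype(np.int32)
    cv2.polylines(im,[q],True,col,2)
cv2.imwrite("pics/c5.png",im)
E
```

```text
(no output)
```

View pics/c5.png

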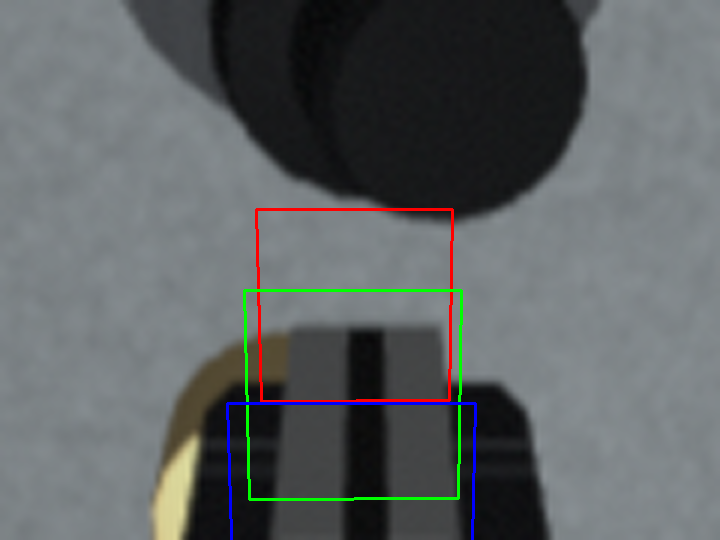

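Fingers appear about 20-27 mm shorter than the TCP says (tip edge at crop row 328, TCP box at 210-400). I check this by touching the empty bench.

Request:
move_arm(
  translation=[
    [-0.03, -0.04, 0],
    [-0.066, -0.079, 0],
    [-0.066, -0.079, 0.05],
    [-0.066, -0.079, 0.1],
    [-0.066, -0.079, 0.15],
    [-0.066, -0.079, 0.18],
    [-0.066, -0.079, 0.18],
    [-0.066, -0.079, 0.18],
  ],
  turn=[0, 0, 0, 0, 0, 0, 0, 0],
)

```text
time: 9.6
tool_pos: [0.521, -0.0753, 0.0219]
ee_rot: [179.9, 0.1, 89.9]
ft_force: [-0.8, -0.2, 0.5]
opening: -0.0001
finger_force: 0.0
```

Request:
move_arm(
  translation=[
    [0, 0, 0.005],
    [0, 0, 0.01],
    [0, 0, 0.014],
    [0, 0, 0.017],
    [0, 0, 0.02],
    [0, 0, 0.022],
    [0, 0, 0.022],
    [0, 0, 0.022],
  ],
  turn=[0, 0, 0, 0, 0, 0, 0, 0],
)

```text
time: 10.6
tool_pos: [0.5198, -0.075, -0.0015]
ee_rot: [180.0, 0.0, 89.9]
ft_force: [-0.6, -0.3, -0.4]
opening: -0.0002
finger_force: 0.0
```

Request:
move_arm(
  translation=[
    [0, 0, 0.002],
    [0, 0, 0.004],
    [0, 0, 0.006],
    [0, 0, 0.008],
    [0, 0, 0.008],
    [0, 0, 0.008],
    [0, 0, 0.008],
    [0, 0, 0.008],
  ],
  turn=[0, 0, 0, 0, 0, 0, 0, 0],
)

```text
time: 11.6
tool_pos: [0.5198, -0.075, -0.0095]
ee_rot: [180.0, 0.0, 89.9]
ft_force: [0.6, 0.0, 0.3]
opening: 0.0001
finger_force: 0.0
```

Request:
move_arm(
  translation=[
    [0, 0, 0.002],
    [0, 0, 0.004],
    [0, 0, 0.006],
    [0, 0, 0.007],
    [0, 0, 0.007],
    [0, 0, 0.007],
    [0, 0, 0.007],
    [0, 0, 0.007],
  ],
  turn=[0, 0, 0, 0, 0, 0, 0, 0],
)

```text
time: 12.6
tool_pos: [0.5198, -0.0749, -0.0166]
ee_rot: [180.0, 0.0, 89.9]
ft_force: [0.6, 0.0, 0.4]
opening: 0.0
finger_force: 0.0
```

Request:
move_arm(
  translation=[
    [0, 0, 0.001],
    [0, 0, 0.002],
    [0, 0, 0.003],
    [0, 0, 0.004],
    [0, 0, 0.004],
    [0, 0, 0.004],
    [0, 0, 0.004],
    [0, 0, 0.004],
  ],
  turn=[0, 0, 0, 0, 0, 0, 0, 0],
)

```text
time: 13.6
tool_pos: [0.5198, -0.0749, -0.0206]
ee_rot: [180.0, 0.0, 89.9]
ft_force: [-0.4, -0.1, 0.1]
opening: -0.0001
finger_force: 0.0
```

Request:
move_arm(
  translation=[
    [0, 0, 0.001],
    [0, 0, 0.002],
    [0, 0, 0.003],
    [0, 0, 0.004],
    [0, 0, 0.004],
    [0, 0, 0.004],
    [0, 0, 0.004],
    [0, 0, 0.004],
  ],
  turn=[0, 0, 0, 0, 0, 0, 0, 0],
)

```text
time: 14.6
tool_pos: [0.5198, -0.0749, -0.0228]
ee_rot: [-179.9, -0.0, 89.9]
ft_force: [-7.9, 2.1, 17.2]
opening: 0.0003
finger_force: 8.9
```

True tip is 21.7 mm above the reported TCP, as contact came at reported z of about -0.0217. I correct for that, and grip the tilted cap by its flange first so the pads level it.

Request:
move_arm(
  translation=[
    [0, 0, -0.06],
    [0, 0, -0.12],
    [0.0, 0.0, -0.19],
    [0.033, 0.042, -0.19],
    [0.066, 0.083, -0.19],
    [0.066, 0.083, -0.19],
    [0.066, 0.083, -0.19],
    [0.066, 0.083, -0.19],
  ],
  turn=[0, 0, 0, 0, 0, 0, 0, 0],
  fingers=1,
)

```text
time: 15.6
tool_pos: [0.602, -0.0097, 0.1651]
ee_rot: [-180.0, 0.0, 89.9]
ft_force: [0.1, 0.0, 0.1]
opening: 0.0855
finger_force: 0.0
```

Request:
move_arm(
  translation=[
    [0.0012, 0, 0.03],
    [0.0012, 0, 0.06],
    [0.0012, 0, 0.09],
    [0.0012, 0, 0.108],
    [0.0012, 0, 0.108],
    [0.0012, 0, 0.108],
    [0.0012, 0, 0.108],
    [0.0012, 0, 0.108],
  ],
  turn=[0, 0, 0, 0, 0, 0, 0, 0],
)

```text
time: 16.6
tool_pos: [0.6035, -0.008, 0.0583]
ee_rot: [179.9, 0.0, 89.9]
ft_force: [0.5, 0.1, 0.2]
opening: 0.0855
finger_force: 0.0
```

Request:
move_arm(
  translation=[
    [0, 0, 0],
    [0, 0, 0],
    [0, 0, 0],
    [0, 0, 0],
    [0, 0, 0],
    [0, 0, 0],
    [0, 0, 0],
    [0, 0, 0],
  ],
  turn=[0, 0, 0, 0, 0, 0, 0, 0],
  fingers=0,
  grip_force=30,
)

```text
time: 17.6
tool_pos: [0.6029, -0.0079, 0.0579]
ee_rot: [-180.0, 0.0, 89.9]
ft_force: [-3.3, -0.6, 5.7]
opening: 0.0559
finger_force: 30.9
```

Request:
move_arm(
  translation=[
    [0, -0.0015, 0],
    [0, -0.003, 0],
    [0, -0.003, 0],
    [0, -0.003, 0],
    [0, -0.003, 0],
    [0, -0.003, 0],
    [0, -0.003, 0],
    [0, -0.003, 0],
  ],
  turn=[0, 0, 0, 0, 0, 0, 0, 0],
)

```text
time: 18.6
tool_pos: [0.6012, -0.0081, 0.0583]
ee_rot: [179.8, 0.0, 89.9]
ft_force: [5.0, 1.3, 5.5]
opening: 0.0555
finger_force: 31.5
```

Request:
move_arm(
  translation=[
    [0, 0, 0],
    [0, 0, 0],
    [0, 0, 0],
    [0, 0, 0],
    [0, 0, 0],
    [0, 0, -0.012],
    [0, 0, -0.0265],
    [0, 0, -0.0265],
  ],
  turn=[0, 0, 0, 0, 0, 0, 0, 0],
  fingers=1,
)

```text
time: 19.6
tool_pos: [0.6015, -0.0082, 0.0864]
ee_rot: [179.8, 0.1, 89.9]
ft_force: [-0.4, 0.7, 0.0]
opening: 0.0856
finger_force: 0.0
```

```bash
cat >> h.py <<'E'
kk=lambda c,p,b,r,z0,z1:fill(proj(0,np.r_[circ(p[0],p[1],z0,r),circ(p[0],p[1],z1,r)],c),b)
def capm(c,p,b,z=.092): return kk(c,p,b,.028,z,z+.016)|kk(c,p,b,.02,z+.016,z+.042)
E
python3 - <<'E'
from h import *
f=ctrl.grab_frame("wrist");cv2.imwrite("pics/w6.png",f[100:340,200:440,::-1]);c=ctrl.calibration("wrist");print(ctrl.read_state()["tool_pos"])
d=ctrl.silhouettes("wrist","cap");print([x["confidence"] for x in d])
m=d[0]["pixels"];print(fit(capm,[.599,-.009],[(c,m,bb(m))],[.004,.004]))
E
```

```text
[ 0.6007162  -0.00803174  0.08531089]
[0.74, 0.22]
(array([ 0.60151413, -0.00838361]), np.float64(0.07386771402847192))
```

Request:
move_arm(
  translation=[
    [0, 0, 0],
    [0, 0, 0],
    [0, 0, 0],
    [0, 0, 0],
    [0, 0, 0],
    [0, 0, 0],
    [0, 0, 0],
    [0, 0, 0],
  ],
  turn=[0, 0, 0, 0, 0, 0, 0, 0],
  fingers=0,
  grip_force=40,
)

```text
time: 20.7
tool_pos: [0.6, -0.0079, 0.084]
ee_rot: [180.0, 0.0, 89.9]
ft_force: [1.9, -0.2, 1.6]
opening: 0.0389
finger_force: 40.7
```

Request:
move_arm(
  translation=[
    [0, 0, -0.03],
    [0, 0, -0.05],
    [-0.05, -0.06, -0.05],
    [-0.102, -0.125, -0.04],
    [-0.102, -0.125, 0.0],
    [-0.102, -0.125, 0.05],
    [-0.102, -0.125, 0.08],
    [-0.102, -0.125, 0.085],
  ],
  turn=[0, 0, 0, 0, 0, 0, 0, 0],
)

```text
time: 21.7
tool_pos: [0.4727, -0.1088, -0.003]
ee_rot: [-179.7, -0.1, 89.9]
ft_force: [0.5, 0.1, -0.3]
opening: 0.039
finger_force: 40.8
```

```bash
python3 - <<'E'
from h import *
s=ctrl.read_state();print(s["tool_pos"],s["opening"],s["ft_force"])
g=ctrl.grab_frame("scene");f=ctrl.grab_frame("wrist")
im=np.zeros((400,800,3),np.uint8);im[:,:400]=cv2.resize(g[150:270,230:350],(400,400));im[:,400:]=cv2.resize(f[100:340,200:440],(400,400))
cv2.imwrite("pics/c7.png",im[:,:,::-1])
E
```

```text
[ 0.47266645 -0.10880149 -0.00303055] 0.03900670481464561 [ 0.53214892  0.13223726 -0.25774012]
```

View pics/c7.png

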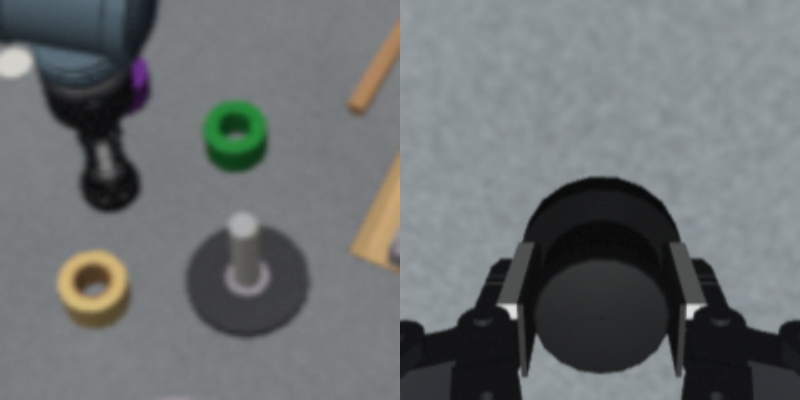

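Cap held upright at crop (600,300), and the arbor is bare at (243,240). Setting the cap down.

Request:
move_arm(
  translation=[
    [0, 0, 0.002],
    [0, 0, 0.004],
    [0, 0, 0.005],
    [0, 0, 0.006],
    [0, 0, 0.006],
    [0, 0, 0.006],
    [0, 0, 0.006],
    [0, 0, 0.006],
  ],
  turn=[0, 0, 0, 0, 0, 0, 0, 0],
)

```text
time: 22.8
tool_pos: [0.4747, -0.1097, -0.0071]
ee_rot: [180.0, 0.0, 89.9]
ft_force: [0.4, -0.1, -0.7]
opening: 0.039
finger_force: 40.8
```

Request:
move_arm(
  translation=[
    [0, 0, 0],
    [0, 0, 0],
    [0, 0, 0],
    [0, 0, 0],
    [0, 0, -0.05],
    [0, 0, -0.1],
    [0, 0, -0.15],
    [0, 0, -0.15],
  ],
  turn=[0, 0, 0, 0, 0, 0, 0, 0],
  fingers=1,
)

```text
time: 23.8
tool_pos: [0.4777, -0.1111, 0.1477]
ee_rot: [179.5, 0.2, 89.9]
ft_force: [-0.3, 0.5, -0.5]
opening: 0.0851
finger_force: 0.0
```

```bash
cat > look.py <<'E'
from h import *
import sys
n=sys.argv[1];s=ctrl.read_state();print(s["time"],s["tool_pos"].round(4),s["ee_rot"].round(2),s["opening"])
f=ctrl.grab_frame(n);c=ctrl.calibration(n);cv2.imwrite(f"pics/{n}_{s['time']:.1f}.png",f[:,:,::-1])
G={"A":(.5815,-.1425,.036),"B":(.611,-.3514,.018)}
for k,(x,y,h) in G.items():
    u,v=proj(0,[x,y,h/2],c)[0]
    if 20<u<620 and 20<v<380:
        try:
            m=comp(beige(f),(u,v));p,e=fit(lambda c,p,b:ring(c,p[0],p[1],h,b),[x,y],[(c,m,bb(m))],[.004,.004]);print(k,p.round(4),round(e,3),m.sum(),int(u),int(v))
        except Exception as e: print(k,e)
d=ctrl.silhouettes(n,"cap")
for q in d[:2]:
    m=q["pixels"];y,x=np.where(m);u0=ray(n,(x.mean(),y.mean()),.02,c)[0];p,e=fit(lambda c,p,b:capm(c,p,b,0),u0,[(c,m,bb(m))],[.004,.004]);print("cap",p.round(4),round(e,3))
d=ctrl.silhouettes(n,"stand")
for q in d[:1]:
    m=q["pixels"];p,e=fit(lambda c,p,b:stand(c,p[0],p[1],b,0),[.599,-.009],[(c,m,bb(m))],[.004,.004]);print("stand",p.round(4),round(e,3))
E
python3 look.py wrist
```

```text
23.8 [ 0.4777 -0.1111  0.1477] [179.49   0.25  89.92] 0.08509595284013978
A [ 0.5794 -0.1396] 0.127 2704 417 215
B [ 0.6087 -0.3465] 0.731 338 421 359
cap [ 0.4728 -0.1091] 0.084
stand [ 0.5945 -0.0089] 0.043
```

Request:
move_arm(
  translation=[
    [-0.015, 0.05, 0.01],
    [-0.032, 0.106, 0.04],
    [-0.032, 0.106, 0.04],
    [-0.032, 0.106, 0.04],
    [-0.032, 0.106, 0.04],
    [-0.032, 0.106, 0.04],
    [-0.032, 0.106, 0.04],
    [-0.032, 0.106, 0.04],
  ],
  turn=[0, 0, 0, 0, 0, 0, 0, 0],
)

```text
time: 24.95
tool_pos: [0.5806, -0.1418, 0.1035]
ee_rot: [180.0, 0.0, 89.9]
ft_force: [0.9, 0.1, 0.0]
opening: 0.0851
finger_force: 0.0
```

```bash
python3 look.py wrist
```

```text
24.95 [ 0.5806 -0.1418  0.1035] [1.7995e+02 2.0000e-02 8.9910e+01] 0.08507699486184035
A [ 0.5828 -0.1422] 0.066 3491 320 199
B attempt to get argmax of an empty sequence
stand [ 0.599  -0.0085] 0.015
```

Request:
move_arm(
  translation=[
    [0, 0.002, 0.04],
    [0, 0.002, 0.08],
    [0, 0.002, 0.11],
    [0, 0.002, 0.119],
    [0, 0.002, 0.119],
    [0, 0.002, 0.119],
    [0, 0.002, 0.119],
    [0, 0.002, 0.119],
  ],
  turn=[0, 0, 0, 0, 0, 0, 0, 0],
)

```text
time: 26.1
tool_pos: [0.5832, -0.1421, -0.0153]
ee_rot: [179.9, 0.0, 89.9]
ft_force: [-0.3, -0.8, -0.3]
opening: 0.0854
finger_force: 0.0
```

Request:
move_arm(
  translation=[
    [0, 0, 0],
    [0, 0, 0],
    [0, 0, 0],
    [0, 0, 0],
    [0, 0, 0],
    [0, 0, 0],
    [0, 0, 0],
    [0, 0, 0],
  ],
  turn=[0, 0, 0, 0, 0, 0, 0, 0],
  fingers=0,
  grip_force=40,
)

```text
time: 27.1
tool_pos: [0.5832, -0.1421, -0.0155]
ee_rot: [179.9, 0.0, 89.9]
ft_force: [-0.8, 0.5, 5.8]
opening: 0.0592
finger_force: 43.4
```

Request:
move_arm(
  translation=[
    [0, 0, -0.06],
    [0, 0, -0.118],
    [0.05, 0.006, -0.118],
    [0.1, 0.012, -0.118],
    [0.133, 0.016, -0.118],
    [0.133, 0.016, -0.118],
    [0.133, 0.016, -0.118],
    [0.133, 0.016, -0.118],
  ],
  turn=[0, 0, 0, 0, 0, 0, 0, 0],
)

```text
time: 28.1
tool_pos: [0.5987, -0.01, 0.1016]
ee_rot: [-180.0, 0.0, 89.8]
ft_force: [0.0, -0.0, -1.5]
opening: 0.0591
finger_force: 43.8
```

```bash
python3 - <<'E'
from h import *
s=ctrl.read_state();print(s["tool_pos"],s["ee_rot"],s["opening"],s["ft_force"])
c=ctrl.calibration("wrist");f=ctrl.grab_frame("wrist")
m=beige(f);n,l,st,ct=cv2.connectedComponentsWithStats(m.astype(np.uint8));
for i in range(1,n):
    if st[i,4]>400: print(st[i],ct[i].round(1))
u,v=proj(0,[.5993,-.009,.135],c)[0]
try:
    k=1+np.argmax([ (st[i,4] if abs(ct[i][0]-u)<40 and abs(ct[i][1]-v)<60 else 0) for i in range(1,n)]);mm=l==k;b=bb(mm)
    print("roll",fit(lambda c,p,b:ring(c,p[0],p[1],.036,b,.1185),[.5993,-.009],[(c,mm,b)],[.004,.004]))
except Exception as e: print(e)
d=ctrl.silhouettes("wrist","stand")
if d:
    m=d[0]["pixels"];b=bb(m);print(d[0]["extent"])
    print("foot",fit(lambda c,p,b:kk(c,p,b,.055,0,.012)&(1-fill(proj(0,np.r_[circ(*p,.1185,.03),circ(*p,.1545,.03)],c),b)),[.599,-.009],[(c,m,b)],[.004,.004]))
cv2.imwrite("pics/c8.png",cv2.resize(f[90:310,200:440,::-1],None,fx=2.5,fy=2.5))
E
```

```text
[ 0.59867751 -0.00996855  0.10161071] [-1.79976985e+02  5.82153553e-03  8.98282055e+01] 0.05906748625505098 [ 0.02813343 -0.03225763 -1.51908657]
[ 76   0  54  31 966] [108.   12.5]
[ 213    0  164   85 5604] [292.8  31.6]
[ 573   27   67   36 1820] [608.8  44.2]
[  256   205   130   137 13251] [320.4 275.3]
roll (array([ 0.59967048, -0.0095833 ]), np.float64(0.05611690350630005))
[260.0, 134.5, 377.5, 226.8]
foot (array([ 0.5993829 , -0.01009281]), np.float64(0.029218716917213672))
```

View pics/c8.png

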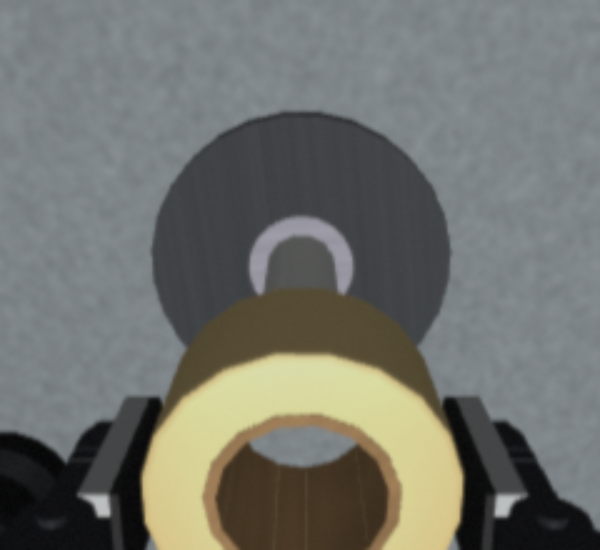

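Roll at crop (300,440) lines up with the arbor at (300,270). The fits agree within 0.5 mm, so I lower it.

Request:
move_arm(
  translation=[
    [0, 0.0003, 0.006],
    [0, 0.0003, 0.012],
    [0, 0.0003, 0.018],
    [0, 0.0003, 0.024],
    [0, 0.0003, 0.03],
    [0, 0.0003, 0.035],
    [0, 0.0003, 0.035],
    [0, 0.0003, 0.035],
  ],
  turn=[0, 0, 0, 0, 0, 0, 0, 0],
)

```text
time: 29.2
tool_pos: [0.5993, -0.0089, 0.0671]
ee_rot: [180.0, 0.0, 89.9]
ft_force: [0.0, -0.3, -0.6]
opening: 0.059
finger_force: 43.8
```

Request:
move_arm(
  translation=[
    [0, 0, 0],
    [0, 0, 0],
    [0, 0, 0],
    [0, 0, 0],
    [0, 0, -0.06],
    [0, 0, -0.12],
    [0, 0, -0.12],
    [0, 0, -0.12],
  ],
  turn=[0, 0, 0, 0, 0, 0, 0, 0],
  fingers=1,
)

```text
time: 30.2
tool_pos: [0.5988, -0.0088, 0.1865]
ee_rot: [-180.0, -0.0, 89.9]
ft_force: [-0.4, 0.1, 0.4]
opening: 0.0851
finger_force: 0.0
```

Request:
move_arm(
  translation=[
    [-0.06, 0, 0],
    [-0.12, 0.002, 0],
    [-0.18, 0.004, 0],
    [-0.24, 0.006, 0],
    [-0.28, 0.009, 0],
    [-0.28, 0.009, 0],
    [-0.28, 0.009, 0],
    [-0.28, 0.009, 0],
  ],
  turn=[0, 0, 0, 0, 0, 0, 0, 0],
)

```text
time: 31.2
tool_pos: [0.6075, -0.2872, 0.186]
ee_rot: [-179.9, -0.1, 90.0]
ft_force: [0.2, 0.2, 0.7]
opening: 0.0852
finger_force: 0.0
```

```bash
python3 - <<'E'
from h import *
s=ctrl.read_state();print(s["tool_pos"],s["ee_rot"])
for n in("wrist","top"):
    f=ctrl.grab_frame(n);c=ctrl.calibration(n);
    l=ctrl.silhouettes(n,"roll18")
    for d in l:
        m=d["pixels"];y,x=np.where(m);u0=ray(n,(x.mean(),y.mean()),.01,c)[0]
        col=f[m].mean(0).astype(int)
        if col[0]-col[2]<25 or col[1]<100: continue
        o=[]
        for h in(.018,.036): p,e=fit(lambda c,p,b:ring(c,p[0],p[1],h,b),u0,[(c,m,bb(m))],[.004,.004]);o.append((p.round(4).tolist(),round(e,3)))
        print(n,d["extent"],col,o)
E
```

```text
[ 0.60753495 -0.28721897  0.18604285] [-1.79928018e+02 -6.05247481e-02  9.00048510e+01]
wrist [300.6, 202.2, 346.7, 252.1] [162 159 119] [([0.6125, -0.3512], np.float64(0.069)), ([0.6121, -0.3476], np.float64(0.245))]
top [323.0, 194.8, 344.5, 213.0] [197 189 141] [([0.6022, -0.01], np.float64(0.13)), ([0.6011, -0.0097], np.float64(0.124))]
```

```bash
python3 - <<'E'
from h import *
for n in("top","wrist"):
    ctrl.grab_frame(n);c=ctrl.calibration(n)
    for d in ctrl.silhouettes(n,"mixing_cup")[:3]:
        m=d["pixels"];y,x=np.where(m);u0=ray(n,(x.mean(),y.mean()),.06,c)[0]
        print(n,d["confidence"],d["extent"],u0,fit(lambda c,p,b:kk(c,p,b,.042,.085,.095)|kk(c,p,b,.03,0,.09),u0,[(c,m,bb(m))],[.004,.004]))
E
```

```text
top 0.86 [408.2, 138.9, 444.7, 173.5] [ 0.74158447 -0.31784895] (array([ 0.73809132, -0.31394927]), np.float64(0.13036318726557494))
wrist 0.68 [395.4, 172.8, 502.4, 261.6] [ 0.74688751 -0.32106361] (array([ 0.7383661 , -0.31574636]), np.float64(0.048414339882799085))
```

Request:
move_arm(
  translation=[
    [-0.03, 0.003, 0.03],
    [-0.06, 0.005, 0.06],
    [-0.063, 0.005, 0.085],
    [-0.063, 0.005, 0.085],
    [-0.063, 0.005, 0.085],
    [-0.063, 0.005, 0.085],
    [-0.063, 0.005, 0.085],
    [-0.063, 0.005, 0.085],
  ],
  turn=[0, 0, 0, 0, 0, 0, 0, 0],
)

```text
time: 32.6
tool_pos: [0.6129, -0.3518, 0.1026]
ee_rot: [180.0, 0.0, 89.9]
ft_force: [0.7, 0.4, -1.1]
opening: 0.0854
finger_force: 0.0
```

```bash
python3 look.py wrist
```

```text
32.6 [ 0.6129 -0.3518  0.1026] [1.7996e+02 3.0000e-02 8.9930e+01] 0.08540560591129195
B [ 0.6118 -0.3506] 0.065 2721 317 195
cap [ 0.4929 -0.4189] 0.512
stand [ 0.599 -0.009] 1.0
```

Request:
move_arm(
  translation=[
    [0.001, -0.001, 0.04],
    [0.001, -0.001, 0.08],
    [0.001, -0.001, 0.11],
    [0.001, -0.001, 0.12],
    [0.001, -0.001, 0.124],
    [0.001, -0.001, 0.124],
    [0.001, -0.001, 0.124],
    [0.001, -0.001, 0.124],
  ],
  turn=[0, 0, 0, 0, 0, 0, 0, 0],
)

```text
time: 33.75
tool_pos: [0.6122, -0.3513, -0.0211]
ee_rot: [179.9, 0.1, 89.9]
ft_force: [0.1, 0.1, 0.5]
opening: 0.0852
finger_force: 0.0
```

Request:
move_arm(
  translation=[
    [0, 0, 0],
    [0, 0, 0],
    [0, 0, 0],
    [0, 0, 0],
    [0, 0, 0],
    [0, 0, 0],
    [0, 0, 0],
    [0, 0, 0],
  ],
  turn=[0, 0, 0, 0, 0, 0, 0, 0],
  fingers=0,
  grip_force=40,
)

```text
time: 34.75
tool_pos: [0.612, -0.3511, -0.0216]
ee_rot: [180.0, 0.0, 89.9]
ft_force: [0.9, -0.7, 5.3]
opening: 0.0572
finger_force: 44.8
```

Request:
move_arm(
  translation=[
    [0, 0, -0.06],
    [0, 0, -0.118],
    [0.05, -0.002, -0.118],
    [0.11, -0.005, -0.118],
    [0.17, -0.007, -0.118],
    [0.23, -0.009, -0.118],
    [0.29, -0.011, -0.118],
    [0.342, -0.0127, -0.118],
  ],
  turn=[0, 0, 0, 0, 0, 0, 0, 0],
)

```text
time: 35.75
tool_pos: [0.5979, -0.0065, 0.0945]
ee_rot: [-179.9, -0.0, 89.9]
ft_force: [0.0, -0.5, -0.7]
opening: 0.0577
finger_force: 44.1
```

Request:
move_arm(
  translation=[
    [0, 0, 0],
    [0, 0, 0],
    [0, 0, 0],
    [0, 0, 0],
    [0, 0, 0],
    [0, 0, 0],
    [0, 0, 0],
    [0, 0, 0],
  ],
  turn=[0, 0, 0, 0, 0, 0, 0, 0],
)

```text
time: 36.75
tool_pos: [0.5994, -0.0089, 0.0959]
ee_rot: [180.0, 0.0, 89.9]
ft_force: [-0.5, 0.9, -1.2]
opening: 0.0575
finger_force: 44.1
```

```bash
python3 - <<'E'
from h import *
s=ctrl.read_state();print(s["tool_pos"],s["ee_rot"],s["opening"],s["ft_force"])
c=ctrl.calibration("wrist");f=ctrl.grab_frame("wrist");z=s["tool_pos"][2]+.0216
m=beige(f);n,l,st,ct=cv2.connectedComponentsWithStats(m.astype(np.uint8));
u,v=proj(0,[.5993,-.009,.125],c)[0]
k=1+np.argmax([ (st[i,4] if abs(ct[i][0]-u)<40 and abs(ct[i][1]-v)<60 else 0) for i in range(1,n)]);print(st[k]);mm=l==k;b=bb(mm)
print("roll",fit(lambda c,p,b:ring(c,p[0],p[1],.018,b,z),[.5993,-.009],[(c,mm,b)],[.004,.004]))
cv2.imwrite("pics/c9.png",cv2.resize(f[90:330,180:460,::-1],None,fx=2.2,fy=2.2))
E
```

```text
[ 0.59944793 -0.00885407  0.09590728] [1.79996882e+02 1.11344953e-03 8.99138890e+01] 0.05747041397393225 [-0.49672772  0.85264682 -1.19471469]
[  262   168   118   156 11653]
roll (array([ 0.60063267, -0.00808745]), np.float64(0.22115059661528058))
```

View pics/c9.png

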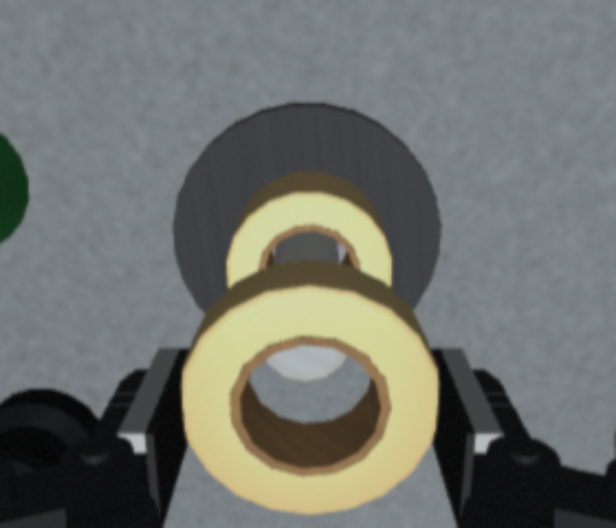

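Roll18 at crop (310,400) is level, the arbor tip shows centred through its bore at (308,360), and roll36 is seated on the foot. Lowering.

Request:
move_arm(
  translation=[
    [0, 0, 0.006],
    [0, 0, 0.012],
    [0, 0, 0.018],
    [0, 0, 0.024],
    [0, 0, 0.03],
    [0, 0, 0.035],
    [0, 0, 0.035],
    [0, 0, 0.035],
  ],
  turn=[0, 0, 0, 0, 0, 0, 0, 0],
)

```text
time: 37.8
tool_pos: [0.5996, -0.0089, 0.0611]
ee_rot: [180.0, 0.0, 89.9]
ft_force: [-0.4, -0.3, 0.3]
opening: 0.0574
finger_force: 44.1
```

Request:
move_arm(
  translation=[
    [0, 0, 0],
    [0, 0, 0],
    [0, 0, 0],
    [0, 0, 0],
    [0, 0, -0.05],
    [0, 0, -0.09],
    [0, 0, -0.09],
    [0, 0, -0.09],
  ],
  turn=[0, 0, 0, 0, 0, 0, 0, 0],
  fingers=1,
)

```text
time: 38.8
tool_pos: [0.5989, -0.0088, 0.1502]
ee_rot: [-179.9, -0.0, 89.9]
ft_force: [-0.2, 0.6, -1.0]
opening: 0.0853
finger_force: 0.0
```

Request:
move_arm(
  translation=[
    [-0.04, -0.04, 0],
    [-0.08, -0.08, 0],
    [-0.1, -0.125, 0.02],
    [-0.1, -0.125, 0.05],
    [-0.1, -0.125, 0.05],
    [-0.1, -0.125, 0.05],
    [-0.1, -0.125, 0.05],
    [-0.1, -0.125, 0.05],
  ],
  turn=[0, 0, 0, 0, 0, 0, 0, 0],
)

```text
time: 39.8
tool_pos: [0.4751, -0.1087, 0.1017]
ee_rot: [179.9, 0.0, 90.0]
ft_force: [0.7, -1.3, 0.5]
opening: 0.0852
finger_force: 0.0
```

```bash
python3 - <<'E'
from h import *
s=ctrl.read_state();print(s["tool_pos"],s["ee_rot"])
c=ctrl.calibration("wrist");f=ctrl.grab_frame("wrist")
d=ctrl.silhouettes("wrist","cap")
for q in d[:2]:
    m=q["pixels"];print(q["confidence"],fit(lambda c,p,b:capm(c,p,b,0),[.4747,-.1097],[(c,m,bb(m))],[.004,.004]))
f=ctrl.grab_frame("top");c=ctrl.calibration("top");m=comp(beige(f),proj(0,[.5993,-.009,.06],c)[0])
for z0,h in((.012,.036),(.012,.054),(.012,.074)): print(z0,h,fit(lambda c,p,b:kk(c,p,b,.03,z0,z0+h),[.5993,-.009],[(c,m|False,bb(m))],[.004,.004]))
E
```

```text
[ 0.47509152 -0.10873608  0.10172642] [1.79921482e+02 4.00182716e-02 8.99514911e+01]
0.57 (array([ 0.47566781, -0.11085841]), np.float64(0.04873006497341992))
0.43 (array([ 0.4747, -0.1097]), np.float64(1.0))
0.012 0.036 (array([ 0.60063453, -0.00990564]), np.float64(0.2716150081566069))
0.012 0.054 (array([ 0.59989363, -0.00970923]), np.float64(0.2392276422764228))
0.012 0.074 (array([ 0.59869007, -0.00957514]), np.float64(0.22304460892178435))
```

Request:
move_arm(
  translation=[
    [-0.001, 0, 0.04],
    [-0.001, 0, 0.08],
    [-0.001, 0, 0.1],
    [-0.001, 0, 0.108],
    [-0.001, 0, 0.108],
    [-0.001, 0, 0.108],
    [-0.001, 0, 0.108],
    [-0.001, 0, 0.108],
  ],
  turn=[0, 0, 0, 0, 0, 0, 0, 0],
)

```text
time: 40.95
tool_pos: [0.4747, -0.1099, -0.0065]
ee_rot: [179.9, 0.0, 89.9]
ft_force: [-0.5, 0.7, 0.6]
opening: 0.0853
finger_force: 0.0
```

Request:
move_arm(
  translation=[
    [0, 0, 0],
    [0, 0, 0],
    [0, 0, 0],
    [0, 0, 0],
    [0, 0, 0],
    [0, 0, 0],
    [0, 0, 0],
    [0, 0, 0],
  ],
  turn=[0, 0, 0, 0, 0, 0, 0, 0],
  fingers=0,
  grip_force=40,
)

```text
time: 41.95
tool_pos: [0.4745, -0.1098, -0.0069]
ee_rot: [180.0, 0.0, 89.9]
ft_force: [-0.2, 0.1, 5.4]
opening: 0.0389
finger_force: 40.5
```

Request:
move_arm(
  translation=[
    [0, 0, -0.06],
    [0, 0, -0.122],
    [0.04, 0.05, -0.122],
    [0.08, 0.1, -0.122],
    [0.101, 0.125, -0.122],
    [0.101, 0.125, -0.122],
    [0.101, 0.125, -0.122],
    [0.101, 0.125, -0.122],
  ],
  turn=[0, 0, 0, 0, 0, 0, 0, 0],
)

```text
time: 42.95
tool_pos: [0.5984, -0.0095, 0.1144]
ee_rot: [-179.9, -0.0, 89.8]
ft_force: [-0.9, 0.2, -0.9]
opening: 0.0387
finger_force: 41.0
```

Request:
move_arm(
  translation=[
    [0, 0, 0],
    [0, 0, 0],
    [0, 0, 0.006],
    [0, 0, 0.012],
    [0, 0, 0.018],
    [0, 0, 0.023],
    [0, 0, 0.0245],
    [0, 0, 0.0245],
  ],
  turn=[0, 0, 0, 0, 0, 0, 0, 0],
)

```text
time: 43.95
tool_pos: [0.5994, -0.0088, 0.0903]
ee_rot: [-180.0, -0.0, 89.9]
ft_force: [-0.6, 0.3, -1.6]
opening: 0.0387
finger_force: 41.0
```

Request:
move_arm(
  translation=[
    [0, 0, 0.002],
    [0, 0, 0.004],
    [0, 0, 0.005],
    [0, 0, 0.006],
    [0, 0, 0.006],
    [0, 0, 0.006],
    [0, 0, 0.006],
    [0, 0, 0.006],
  ],
  turn=[0, 0, 0, 0, 0, 0, 0, 0],
)

```text
time: 44.95
tool_pos: [0.5996, -0.0089, 0.0851]
ee_rot: [180.0, 0.0, 89.9]
ft_force: [-4.0, -0.6, 6.1]
opening: 0.0387
finger_force: 41.4
```

Request:
move_arm(
  translation=[
    [0, 0, 0],
    [0, 0, 0],
    [0, 0, 0],
    [0, 0, 0],
    [0, 0, -0.05],
    [0, 0, -0.1],
    [0, 0, -0.1],
    [0, 0, -0.1],
  ],
  turn=[0, 0, 0, 0, 0, 0, 0, 0],
  fingers=1,
)

```text
time: 45.95
tool_pos: [0.599, -0.0088, 0.1838]
ee_rot: [-180.0, -0.0, 89.9]
ft_force: [-0.6, 1.6, 0.2]
opening: 0.0853
finger_force: 0.0
```

Request:
move_arm(
  translation=[
    [-0.05, -0.02, 0],
    [-0.09, -0.05, 0],
    [-0.13, -0.08, 0],
    [-0.17, -0.11, 0],
    [-0.21, -0.14, 0],
    [-0.25, -0.16, 0],
    [-0.285, -0.16, 0],
    [-0.285, -0.16, 0],
  ],
  turn=[0.17, 0.34, 0.51, 0.68, 0.85, 1.02, 1.19, 1.36],
)

```text
time: 46.95
tool_pos: [0.4376, -0.295, 0.1823]
ee_rot: [-179.8, 0.1, 11.5]
ft_force: [0.3, 0.0, 0.2]
opening: 0.0852
finger_force: 0.0
```

Request:
move_arm(
  translation=[
    [0, 0, 0],
    [0, 0, 0],
    [0, 0, 0],
    [0, 0, 0],
    [0, 0, 0],
    [0, 0, 0],
    [0, 0, 0],
    [0, 0, 0],
  ],
  turn=[0.17, 0.2, 0.2, 0.2, 0.2, 0.2, 0.2, 0.2],
)

```text
time: 47.95
tool_pos: [0.439, -0.2936, 0.1844]
ee_rot: [180.0, -0.0, 0.5]
ft_force: [0.0, 0.7, 0.5]
opening: 0.0855
finger_force: 0.0
```

```bash
python3 - <<'E'
from h import *
s=ctrl.read_state();print(s["tool_pos"],s["ee_rot"],s["time"],s["qpos"])
c=ctrl.calibration("wrist");f=ctrl.grab_frame("wrist")
for t,L,x0 in(("sleeve_long_a",.15,[.415,-.241,-.03]),("sleeve_short_a",.1,[.418,-.352,.12])):
    for q in ctrl.silhouettes("wrist",t)[:3]:
        m=q["pixels"];p,e=fit(lambda c,p,b:cyl(c,p[0],p[1],p[2],L,b),x0,[(c,m,bb(m))],[.004,.004,.06]);print(t,round(q["confidence"],2),q["extent"],p.round(4),round(e,3))
    try:
        m=comp(white(f),proj(0,[x0[0],x0[1],.018],c)[0]);p,e=fit(lambda c,p,b:cyl(c,p[0],p[1],p[2],p[3],b),x0+[L],[(c,m,bb(m))],[.004,.004,.06,.01]);print("col",m.sum(),p.round(4),round(e,3))
    except Exception as e: print(e)
im=np.zeros((400,800,3),np.uint8);im[:,:640]=f;g=ctrl.grab_frame("scene")[190:250,280:330];im[:192,640:]=cv2.resize(g,(160,192))
cv2.imwrite("pics/w10.png",im[:,:,::-1])
E
```

```text
[ 0.43901598 -0.29364437  0.18441955] [ 1.79995006e+02 -4.00439540e-03  5.35925523e-01] 47.95 [-4.60864067e+01 -1.04078951e+00  1.08281601e+02 -5.44054622e-04
  7.27528086e+01  4.33778292e+01]
sleeve_long_a 0.71 [254.9, 127.6, 292.4, 257.2] [ 0.4187 -0.237   0.0045] 0.061
col 3130 [ 0.4179 -0.2383 -0.0099  0.1449] 0.187
sleeve_short_a 0.66 [346.9, 148.3, 384.9, 237.0] [ 0.4206 -0.3483  0.1418] 0.056
col 1964 [ 0.4186 -0.351   0.1414  0.0916] 0.224
```

View pics/w10.png

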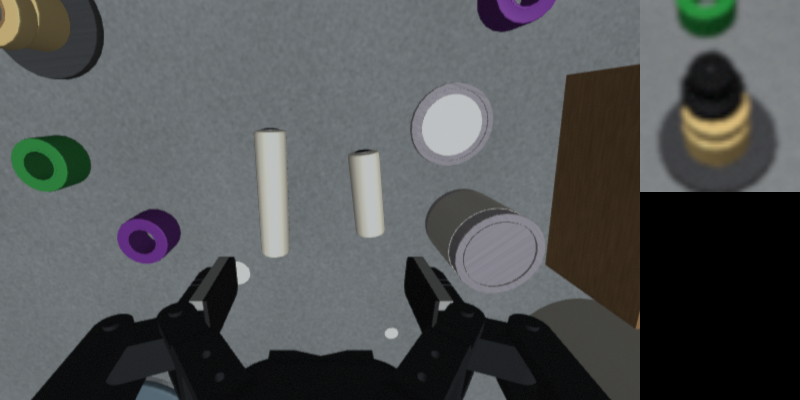

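The stand inset shows both rolls on the arbor under the cap, and the sleeves are at (272,193) and (366,194). I take the long one first.

Request:
move_arm(
  translation=[
    [-0.01, -0.03, 0.03],
    [-0.0198, -0.0568, 0.08],
    [-0.0198, -0.0568, 0.13],
    [-0.0198, -0.0568, 0.18],
    [-0.0198, -0.0568, 0.2],
    [-0.0198, -0.0568, 0.202],
    [-0.0198, -0.0568, 0.202],
    [-0.0198, -0.0568, 0.202],
  ],
  turn=[0.005, 0.005, 0.005, 0.005, 0.005, 0.005, 0.005, 0.005],
)

```text
time: 49.15
tool_pos: [0.4197, -0.2379, -0.0162]
ee_rot: [179.9, -0.1, 0.3]
ft_force: [0.8, 0.0, 0.6]
opening: 0.0852
finger_force: 0.0
```

Request:
move_arm(
  translation=[
    [0, 0, 0],
    [0, 0, 0],
    [0, 0, 0],
    [0, 0, 0],
    [0, 0, 0],
    [0, 0, 0],
    [0, 0, 0],
    [0, 0, 0],
  ],
  turn=[0, 0, 0, 0, 0, 0, 0, 0],
  fingers=0,
  grip_force=30,
)

```text
time: 50.15
tool_pos: [0.4188, -0.2371, -0.0172]
ee_rot: [180.0, -0.0, 0.3]
ft_force: [-1.8, 0.6, 6.4]
opening: 0.0351
finger_force: 29.8
```

Request:
move_arm(
  translation=[
    [0, 0, -0.06],
    [0, 0, -0.12],
    [0, 0, -0.18],
    [0, 0, -0.24],
    [0.003, -0.06, -0.25],
    [0.006, -0.12, -0.25],
    [0.009, -0.18, -0.25],
    [0.012, -0.24, -0.25],
  ],
  turn=[0, 0, 0, 0, -0.17, -0.34, -0.51, -0.68],
)

```text
time: 51.15
tool_pos: [0.4292, 0.0049, 0.2319]
ee_rot: [180.0, -0.0, 39.5]
ft_force: [1.0, 0.0, -1.7]
opening: 0.0347
finger_force: 30.7
```

Request:
move_arm(
  translation=[
    [0.04, -0.04, 0],
    [0.08, -0.08, 0],
    [0.11, -0.12, 0],
    [0.126, -0.136, 0],
    [0.126, -0.136, 0],
    [0.126, -0.136, 0],
    [0.126, -0.136, 0],
    [0.126, -0.136, 0],
  ],
  turn=[-0.09, -0.18, -0.18, -0.18, -0.18, -0.18, -0.18, -0.18],
)

```text
time: 52.15
tool_pos: [0.4414, 0.1873, 0.2324]
ee_rot: [180.0, -0.0, 49.4]
ft_force: [0.3, -0.2, -1.5]
opening: 0.0348
finger_force: 30.7
```

```bash
cat > rack.py <<'E'
from h import *
def boxp(P,b,c): return fill(proj(0,P,c),b)
def rackm(c,p,b,margin=0):
    x,y,a=p;Rm=np.array([[np.cos(a),-np.sin(a)],[np.sin(a),np.cos(a)]])
    def bx(x0,x1,y0,y1,z0,z1):
        q=np.array([[i,j] for i in(x0,x1) for j in(y0,y1)])@Rm.T+[x,y]
        return fill(proj(0,np.r_[np.c_[q,np.full(4,z0)],np.c_[q,np.full(4,z1)]],c),b)
    return bx(-.095,.095,-.181,.181,0,.006)
if __name__=="__main__":
    s=ctrl.read_state();print(s["tool_pos"],s["ee_rot"],s["time"])
    for n in("wrist","top"):
        c=ctrl.calibration(n);f=ctrl.grab_frame(n);d=ctrl.silhouettes(n,"rack")
        print(n,[(q["confidence"],q["extent"]) for q in d])
        m=d[0]["pixels"];p,e=fit(rackm,[.507,.265,np.radians(50.8)],[(c,m,bb(m))],[.006,.006,.05]);print(p.round(4),np.degrees(p[2]),e)
        if n=="wrist": cv2.imwrite("pics/w11.png",f[:,:,::-1])
E
python3 rack.py
```

```text
[0.44143689 0.18732621 0.23237538] [ 1.79993036e+02 -1.00128342e-04  4.94393186e+01] 52.15
wrist [(0.68, [92.7, 0.0, 122.5, 4.3]), (0.6, [148.0, 0.0, 485.6, 162.7])]
[0.507  0.265  0.8866] 50.8 1.0
top [(0.31, [193.3, 176.6, 305.6, 290.8]), (0.16, [450.1, 213.8, 474.5, 245.6])]
[0.5119 0.2733 0.8888] 50.92645822975068 0.34654627078869504
```

View pics/w11.png

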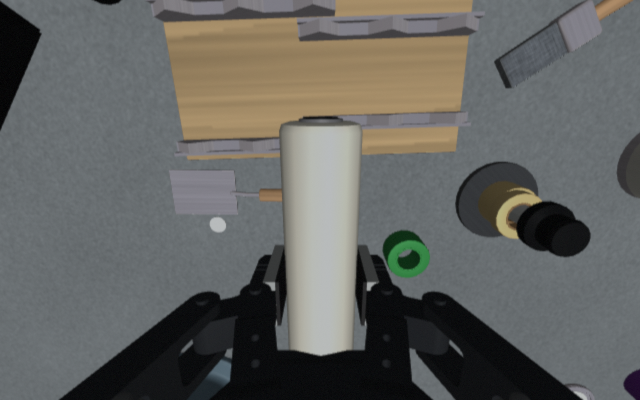

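Wrist view: the long bay is on the left (rails at rows 8 and 147, columns 155-330), the short bay on the right (rows 25 and 120). The long sleeve is held in line at (320,235). Now I fit the rack pose from the wood colour.

```bash
cat > rfit.py <<'E'
from h import *
import pickle
def wood(f): f=f.astype(int);return (f[...,0]-f[...,2]>30)&(f[...,0]>90)
def model(c,p,b):
    x,y,a,sl,ss=p;Rm=np.array([[np.cos(a),-np.sin(a)],[np.sin(a),np.cos(a)]])
    def bx(x0,x1,y0,y1,z0,z1):
        q=np.array([[i,j] for i in(x0,x1) for j in(y0,y1)])@Rm.T+[x,y]
        return fill(proj(0,np.r_[np.c_[q,np.full(4,z0)],np.c_[q,np.full(4,z1)]],c),b)
    m=bx(-.095,.095,-.181,.181,0,.006)
    for s in(1,-1):
        for k,y0,y1 in((sl,.012,.172),(ss,-.172,-.012)): m=m&(1-bx(s*k-.006,s*k+.006,y0,y1,.006,.042))
    return m
V=[]
for n in("top","scene"):
    f=cv2.imread(f"pics/{n}0.png")[:,:,::-1];c=ctrl.calibration(n);w=wood(f)
    q=proj(0,[[.507,.265,.006]],c)[0];nn,l,st,ct=cv2.connectedComponentsWithStats(cv2.morphologyEx(w.astype(np.uint8),cv2.MORPH_OPEN,np.ones((2,2))));
    u,v=q.astype(int);k=np.bincount(l[v-15:v+15,u-15:u+15][l[v-15:v+15,u-15:u+15]>0]).argmax();m=(l==k)
    # add other wood bits inside the rack outline
    hull=fill(np.array(proj(0,np.c_[np.array([[i,j] for i in(-.11,.11) for j in(-.19,.19)])@np.array([[.63,.776],[-.776,.63]])+[.507,.265],np.full(4,.006)],c)),[0,0,640,400])[::S,::S].astype(bool)
    V.append((n,c,w&hull))
    print(n,m.sum(),(w&hull).sum())
f=cv2.imread("pics/w11.png")[:,:,::-1];c=ctrl.calibration("wrist");w=wood(f);w[170:]=0;w[:,480:]=0
V.append(("wrist",c,w))
def sc(p,V):
    e=0
    for n,c,m in V:
        b=bb(m,14);M=model(c,p,b);r=np.kron(m[b[1]:b[3],b[0]:b[2]].astype(np.uint8),np.ones((S,S),np.uint8))
        if n=="wrist":
            M=M.copy();cc=slice((270-b[0])*S,(372-b[0])*S);M[(105-b[1])*S:,cc]=0;r[(105-b[1])*S:,cc]=0
        e+=1-(M&r).sum()/(M|r).sum()
    return e/len(V)
for vs in((0,),(1,),(2,),(0,2),(0,1,2)):
    W=[V[i] for i in vs];x0=np.array([.507,.268,.889,.078,.055]);st=[.006,.006,.04,.006,.006]
    r=minimize(sc,x0,args=(W,),method="Nelder-Mead",options=dict(initial_simplex=np.vstack([x0]+[x0+np.eye(5)[i]*st[i] for i in range(5)]),xatol=2e-4,fatol=1e-4,maxiter=500))
    print([V[i][0] for i in vs],r.x.round(4),np.degrees(r.x[2]).round(2),round(r.fun,3))
p=r.x;a=p[2]
E
python3 rfit.py
```

```text
top 3385 4585
scene 3984 4511
['top'] [0.5105 0.2731 0.8936 0.0765 0.0512] 51.2 0.098
['scene'] [0.5095 0.2726 0.8955 0.0768 0.0514] 51.31 0.085
['wrist'] [0.5119 0.2743 0.8996 0.0748 0.0509] 51.55 0.078
['top', 'wrist'] [0.5108 0.273  0.8941 0.0758 0.0511] 51.23 0.091
['top', 'scene', 'wrist'] [0.5105 0.2729 0.8937 0.0759 0.0513] 51.21 0.092
```

```bash
python3 - <<'E'
from h import *
c=ctrl.calibration("wrist");f=cv2.imread("pics/w11.png");t=cv2.imread("pics/top0.png");ct=ctrl.calibration("top")
a=np.radians(51.25);u=np.array([np.cos(a),np.sin(a)]);v=np.array([-u[1],u[0]]);o=np.array([.5107,.2731])
k=2000
ry,rx=np.meshgrid(np.arange(.19,-.19,-1/k),np.arange(.105,-.105,-1/k))
def warp(img,cal,z,r):
    P=o+rx[...,None]*u+ry[...,None]*v;q=proj(0,np.c_[P.reshape(-1,2),np.full(rx.size,z)],cal).astype(np.float32).reshape(rx.shape+(2,))
    return cv2.remap(img,q[...,0],q[...,1],cv2.INTER_CUBIC)
im=warp(f,c,.045,0)
def grid(im):
    for y in np.arange(-.18,.19,.02):
        X=int((.19-y)*k);cv2.line(im,(X,0),(X,im.shape[0]),(0,0,255) if abs(y)<1e-6 else (255,180,0),1)
        cv2.putText(im,str(int(round(y*1000))),(X+1,200),0,.35,(0,0,255),1)
grid(im);im2=warp(t,ct,.045,0)[:170];grid(im2)
out=np.vstack([im,im2])[:590,:760];cv2.imwrite("pics/r12.png",out);print(out.shape)
E
```

```text
(590, 760, 3)
```

View pics/r12.png

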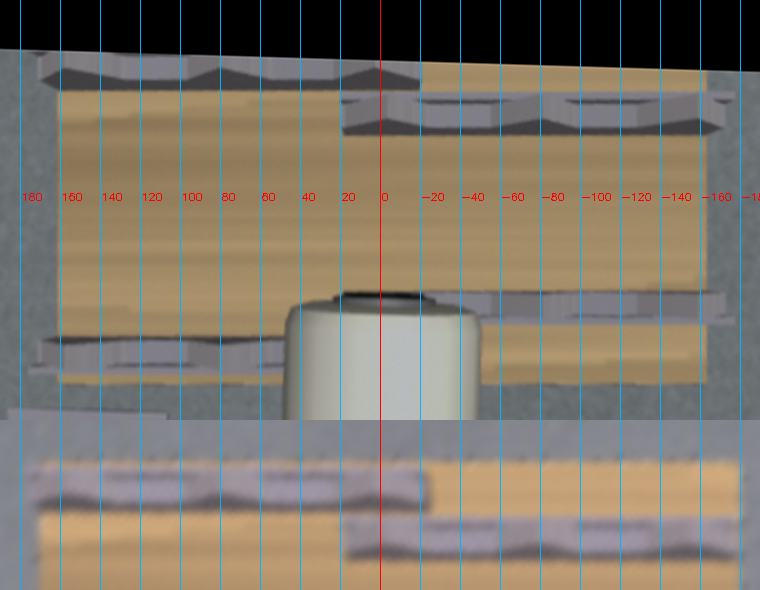

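Rectified view: long-bay cradle floors at columns 150 and 300 (rack y about +0.118 and +0.042) and short-bay ones at 462 and 610 (-0.042, -0.118). I carry the long sleeve to +0.042.

Request:
move_arm(
  translation=[
    [0.05, -0.02, 0],
    [0.109, -0.0451, 0.02],
    [0.109, -0.0451, 0.08],
    [0.109, -0.0451, 0.13],
    [0.109, -0.0451, 0.172],
    [0.109, -0.0451, 0.172],
    [0.109, -0.0451, 0.172],
    [0.109, -0.0451, 0.172],
  ],
  turn=[-0.0316, -0.0316, -0.0316, -0.0316, -0.0316, -0.0316, -0.0316, -0.0316],
)

```text
time: 53.35
tool_pos: [0.4797, 0.3009, 0.0631]
ee_rot: [179.9, -0.2, 51.3]
ft_force: [0.5, -0.0, -0.8]
opening: 0.0347
finger_force: 30.7
```

```bash
cat > inhand.py <<'E'
from h import *
import sys
L=float(sys.argv[1]);X,Y=float(sys.argv[2]),float(sys.argv[3]);A0=51.25
s=ctrl.read_state();p=s["tool_pos"];yaw=np.radians(s["ee_rot"][2]);print(p.round(4),s["ee_rot"].round(2),s["opening"],s["ft_force"].round(1))
c=ctrl.calibration("wrist");f=ctrl.grab_frame("wrist");w=white(f)
u=np.array([np.cos(yaw),np.sin(yaw)])
# centre line of the sleeve: find where its white body ends at the far end
z=p[2]+.0352
top=[np.r_[p[:2]+u*t,z+.018] for t in np.arange(.0,.12,.0005)]
q=proj(0,top,c);val=[f[int(round(b)),int(round(a))].min() if 0<=b<399.4 and 0<=a<639.4 else -1 for a,b in q]
t=np.arange(.0,.12,.0005);g=np.array(val)
print("far end of white top line at",[round(float(t[i]),4) for i in range(1,len(g)) if g[i-1]>110 and g[i]<=110],"expected",L/2)
a=np.radians(A0);U=np.array([np.cos(a),np.sin(a)]);print("err rack x,y (mm)",((p[:2]-[X,Y])@U*1000).round(2),((p[:2]-[X,Y])@[-U[1],U[0]]*1000).round(2))
print("delta",delta(X,Y,p[2],A0))
E
python3 inhand.py .15 .478 .2994
```

```text
[0.4797 0.3009 0.0631] [179.86  -0.24  51.33] 0.03469996374916679 [ 0.5 -0.  -0.8]
far end of white top line at [0.074, 0.0825] expected 0.075
err rack x,y (mm) 2.27 -0.38
delta [-0.0021, -0.0002, -0.0003, 0.001]
```

Request:
move_arm(
  translation=[
    [0, 0, 0],
    [0, 0, 0.01],
    [0, 0, 0.02],
    [0, 0, 0.03],
    [0, 0, 0.038],
    [0, 0, 0.044],
    [0, 0, 0.046],
    [0, 0, 0.046],
  ],
  turn=[0, 0, 0, 0, 0, 0, 0, 0],
)

```text
time: 54.4
tool_pos: [0.4779, 0.3003, 0.0144]
ee_rot: [180.0, -0.0, 51.3]
ft_force: [-0.1, 0.1, -0.6]
opening: 0.0347
finger_force: 30.7
```

Request:
move_arm(
  translation=[
    [0, 0, 0.001],
    [0, 0, 0.002],
    [0, 0, 0.002],
    [0, 0, 0.002],
    [0, 0, 0.002],
    [0, 0, 0.002],
    [0, 0, 0.002],
    [0, 0, 0.002],
  ],
  turn=[0, 0, 0, 0, 0, 0, 0, 0],
)

```text
time: 55.4
tool_pos: [0.478, 0.3004, 0.0127]
ee_rot: [180.0, -0.0, 51.3]
ft_force: [-2.2, -1.3, 4.6]
opening: 0.035
finger_force: 31.1
```

Request:
move_arm(
  translation=[
    [0, 0, 0],
    [0, 0, 0],
    [0, 0, 0],
    [0, 0, 0],
    [0, 0, -0.05],
    [0, 0, -0.1],
    [0, 0, -0.16],
    [0, 0, -0.2],
  ],
  turn=[0, 0, 0, 0, 0, 0, 0, 0],
  fingers=0.8,
)

```text
time: 56.4
tool_pos: [0.4785, 0.3006, 0.2158]
ee_rot: [179.9, -0.2, 51.3]
ft_force: [0.2, -0.4, 1.1]
opening: 0.068
finger_force: 0.0
```

```bash
cat > chk.py <<'E'
from h import *
import sys
L,x,y,a,z=map(float,sys.argv[1:6]);s=ctrl.read_state();print(s["tool_pos"].round(4),s["ee_rot"].round(2),s["time"])
for n in sys.argv[6:]:
    c=ctrl.calibration(n);f=ctrl.grab_frame(n)
    for t in("sleeve_long_a","sleeve_short_a"):
        for q in ctrl.silhouettes(n,t)[:3]:
            m=q["pixels"];yy,xx=np.where(m);g=ray(n,(xx.mean(),yy.mean()),z,c)[0]
            if np.hypot(*(g-[x,y]))>.06: continue
            p,e=fit(lambda c,p,b:cyl(c,p[0],p[1],p[2],L,b,z),[*g,np.radians(a)],[(c,m,bb(m))],[.004,.004,.05]);print(n,t,round(q["confidence"],2),p[:2].round(4),np.degrees(p[2]).round(2),round(e,3))
E
python3 chk.py .15 .478 .2994 51.25 .048 wrist top scene
```

```text
[0.4785 0.3006 0.2158] [179.89  -0.19  51.33] 56.4
wrist sleeve_long_a 0.85 [0.4791 0.3008] 51.37 0.035
wrist sleeve_long_a 0.34 [0.5244 0.285 ] 50.29 0.883
top sleeve_long_a 0.6 [0.4632 0.2813] 52.43 0.355
scene sleeve_long_a 0.96 [0.4759 0.2985] 50.72 0.058
```

Request:
move_arm(
  translation=[
    [-0.05, 0.033, 0],
    [-0.1, 0.066, 0],
    [-0.15, 0.1, 0],
    [-0.2, 0.133, 0],
    [-0.25, 0.166, 0],
    [-0.3, 0.2, 0],
    [-0.35, 0.232, 0],
    [-0.4, 0.265, 0],
  ],
  turn=[0.1, 0.2, 0.3, 0.4, 0.5, 0.6, 0.7, 0.754],
  fingers=1,
)

```text
time: 57.85
tool_pos: [0.4339, -0.1793, 0.2117]
ee_rot: [-180.0, 0.0, 8.0]
ft_force: [0.2, -0.2, 1.2]
opening: 0.0856
finger_force: 0.0
```

Request:
move_arm(
  translation=[
    [-0.006, 0.06, 0.02],
    [-0.012, 0.12, 0.05],
    [-0.0166, 0.166, 0.08],
    [-0.0166, 0.166, 0.08],
    [-0.0166, 0.166, 0.08],
    [-0.0166, 0.166, 0.08],
    [-0.0166, 0.166, 0.08],
    [-0.0166, 0.166, 0.08],
  ],
  turn=[0, 0, 0, 0, 0, 0, 0, 0],
)

```text
time: 58.85
tool_pos: [0.4422, -0.3439, 0.1332]
ee_rot: [179.9, -0.0, 8.2]
ft_force: [-1.1, -0.3, 0.3]
opening: 0.0854
finger_force: 0.0
```

```bash
python3 chk.py .1 .4206 -.349 8.1 .018 wrist top; python3 -c "
from h import *
print(delta(.4206,-.349,-.017,8.1))"
```

```text
[ 0.4422 -0.3439  0.1332] [ 1.7993e+02 -4.0000e-02  8.1800e+00] 58.85
wrist sleeve_long_a 0.47 [ 0.421  -0.3479] 8.34 0.047
wrist sleeve_short_a 0.83 [ 0.4207 -0.348 ] 8.44 0.037
top sleeve_short_a 0.46 [ 0.4651 -0.3417] 1.9 0.68
[-0.0217, 0.0017, 0.1494, 0.001]
```

Request:
move_arm(
  translation=[
    [-0.0215, 0.0008, 0.04],
    [-0.0215, 0.0008, 0.08],
    [-0.0215, 0.0008, 0.12],
    [-0.0215, 0.0008, 0.145],
    [-0.0215, 0.0008, 0.15],
    [-0.0215, 0.0008, 0.15],
    [-0.0215, 0.0008, 0.15],
    [-0.0215, 0.0008, 0.15],
  ],
  turn=[-0.004, -0.004, -0.004, -0.004, -0.004, -0.004, -0.004, -0.004],
)

```text
time: 60.15
tool_pos: [0.4212, -0.3488, -0.0165]
ee_rot: [179.9, -0.1, 8.4]
ft_force: [0.3, -0.4, -0.5]
opening: 0.0854
finger_force: 0.0
```

Request:
move_arm(
  translation=[
    [0, 0, 0],
    [0, 0, 0],
    [0, 0, 0],
    [0, 0, 0],
    [0, 0, 0],
    [0, 0, 0],
    [0, 0, 0],
    [0, 0, 0],
  ],
  turn=[0, 0, 0, 0, 0, 0, 0, 0],
  fingers=0,
  grip_force=30,
)

```text
time: 61.15
tool_pos: [0.4207, -0.3482, -0.0174]
ee_rot: [180.0, -0.0, 8.4]
ft_force: [0.3, 0.9, 4.4]
opening: 0.0354
finger_force: 30.1
```

Request:
move_arm(
  translation=[
    [0, 0, -0.06],
    [0, 0, -0.12],
    [0, 0, -0.18],
    [0, 0, -0.24],
    [0.025, -0.05, -0.24],
    [0.05, -0.1, -0.24],
    [0.076, -0.15, -0.24],
    [0.1, -0.2, -0.24],
  ],
  turn=[0, 0, 0, 0, -0.17, -0.34, -0.51, -0.68],
)

```text
time: 62.15
tool_pos: [0.4907, -0.134, 0.2217]
ee_rot: [-180.0, -0.0, 47.6]
ft_force: [0.2, -0.7, -0.1]
opening: 0.0348
finger_force: 30.3
```

```bash
python3 -c "
from h import *
print(delta(.6027,.1992,.22,51.25))"
```

```text
[0.3216, -0.1418, 0.0018, -0.063]
```

Request:
move_arm(
  translation=[
    [0.05, -0.022, 0],
    [0.105, -0.046, 0],
    [0.16, -0.07, 0],
    [0.215, -0.095, 0],
    [0.27, -0.119, 0],
    [0.3205, -0.1415, 0],
    [0.3205, -0.1415, 0],
    [0.3205, -0.1415, 0],
  ],
  turn=[-0.063, -0.063, -0.063, -0.063, -0.063, -0.063, -0.063, -0.063],
)

```text
time: 63.15
tool_pos: [0.6033, 0.1956, 0.2214]
ee_rot: [-180.0, 0.1, 50.9]
ft_force: [-0.2, -0.5, -1.0]
opening: 0.0351
finger_force: 30.3
```

```bash
python3 inhand.py .10 .6027 .1992
```

```text
[0.6033 0.1956 0.2214] [-1.7996e+02  7.0000e-02  5.0950e+01] 0.03512120442278687 [-0.2 -0.5 -1. ]
far end of white top line at [0.0505, 0.0755] expected 0.05
err rack x,y (mm) -2.4 -2.74
delta [0.0028, -0.0032, 0.0003, -0.006]
```

Request:
move_arm(
  translation=[
    [0, 0, 0.05],
    [0, 0, 0.1],
    [0, 0, 0.14],
    [0, 0, 0.16],
    [0, 0, 0.16],
    [0, 0, 0.16],
    [0, 0, 0.16],
    [0, 0, 0.16],
  ],
  turn=[0, 0, 0, 0, 0, 0, 0, 0],
)

```text
time: 64.2
tool_pos: [0.6045, 0.196, 0.0637]
ee_rot: [179.9, -0.1, 50.9]
ft_force: [0.5, -0.7, -0.8]
opening: 0.0349
finger_force: 30.3
```

```bash
python3 inhand.py .10 .6027 .1992
```

```text
[0.6045 0.196  0.0637] [ 1.7992e+02 -9.0000e-02  5.0930e+01] 0.03491690420465955 [ 0.5 -0.7 -0.8]
far end of white top line at [0.05, 0.0695] expected 0.05
err rack x,y (mm) -1.37 -3.43
delta [0.0015, -0.0033, -0.0004, -0.006]
```

Request:
move_arm(
  translation=[
    [0.0018, -0.0032, 0],
    [0.0018, -0.0032, 0.01],
    [0.0018, -0.0032, 0.02],
    [0.0018, -0.0032, 0.03],
    [0.0018, -0.0032, 0.038],
    [0.0018, -0.0032, 0.044],
    [0.0018, -0.0032, 0.047],
    [0.0018, -0.0032, 0.047],
  ],
  turn=[-0.006, -0.006, -0.006, -0.006, -0.006, -0.006, -0.006, -0.006],
)

```text
time: 65.25
tool_pos: [0.6024, 0.1992, 0.0153]
ee_rot: [-180.0, 0.0, 51.3]
ft_force: [0.2, 1.1, -0.2]
opening: 0.035
finger_force: 30.3
```

Request:
move_arm(
  translation=[
    [0, 0, 0.001],
    [0, 0, 0.002],
    [0, 0, 0.003],
    [0, 0, 0.003],
    [0, 0, 0.003],
    [0, 0, 0.003],
    [0, 0, 0.003],
    [0, 0, 0.003],
  ],
  turn=[0, 0, 0, 0, 0, 0, 0, 0],
)

```text
time: 66.25
tool_pos: [0.6025, 0.1993, 0.0126]
ee_rot: [180.0, -0.0, 51.3]
ft_force: [-0.8, -0.6, 3.0]
opening: 0.0352
finger_force: 30.6
```

Request:
move_arm(
  translation=[
    [0, 0, 0],
    [0, 0, 0],
    [0, 0, 0],
    [0, 0, 0],
    [0, 0, -0.05],
    [0, 0, -0.1],
    [0, 0, -0.16],
    [0, 0, -0.2],
  ],
  turn=[0, 0, 0, 0, 0, 0, 0, 0],
  fingers=0.8,
)

```text
time: 67.25
tool_pos: [0.6033, 0.1994, 0.216]
ee_rot: [179.8, -0.2, 51.3]
ft_force: [-0.9, 0.6, -1.1]
opening: 0.0685
finger_force: 0.0
```

```bash
python3 chk.py .1 .6027 .1992 51.25 .048 wrist scene top; python3 - <<'E'
from h import *
for n in("scene","top"):
    f=ctrl.grab_frame(n);c=ctrl.calibration(n)
    d=ctrl.silhouettes(n,"cap")
    for z in(.092,.1):
        for q in d[:1]:
            m=q["pixels"];print(n,q["extent"],z,fit(lambda c,p,b:capm(c,p,b,z),[.5993,-.009],[(c,m,bb(m))],[.004,.004]))
    for q in ctrl.silhouettes(n,"roll18"):
        print(n,round(q["confidence"],2),[int(v) for v in q["extent"]],f[q["pixels"]].mean(0).astype(int))
E
```

```text
[0.6033 0.1994 0.216 ] [ 1.7984e+02 -1.7000e-01  5.1270e+01] 67.25
wrist sleeve_short_a 0.85 [0.6036 0.1995] 50.81 0.047
scene sleeve_short_a 0.58 [0.6005 0.1973] 50.35 0.08
top sleeve_long_a 0.18 [0.5831 0.1744] 50.63 0.558
top sleeve_short_a 0.74 [0.5895 0.18  ] 43.97 0.506
scene [292.1, 204.1, 312.1, 229.2] 0.092 (array([ 0.59753216, -0.01236127]), np.float64(0.05611910994764402))
scene [292.1, 204.1, 312.1, 229.2] 0.1 (array([ 0.60257885, -0.01322875]), np.float64(0.06713894702946388))
scene 0.78 [284, 181, 308, 202] [ 39 101  52]
scene 0.66 [125, 266, 148, 290] [ 86  49 105]
scene 0.65 [257, 165, 274, 184] [ 81  42 101]
scene 0.6 [357, 201, 393, 219] [191 187 177]
scene 0.53 [294, 230, 312, 241] [116 101  67]
top [326.2, 188.9, 345.1, 213.4] 0.092 (array([ 0.59954858, -0.01129935]), np.float64(0.061599256159925564))
top [326.2, 188.9, 345.1, 213.4] 0.1 (array([ 0.59931593, -0.01109484]), np.float64(0.0654830528014757))
top 0.74 [459, 181, 483, 204] [126  87 150]
top 0.59 [316, 236, 338, 254] [ 82 163 101]
top 0.5 [346, 262, 365, 286] [138 106 163]
top 0.49 [322, 201, 340, 211] [178 172 128]
```

```bash
python3 -c "
from bench import ctrl
print(ctrl.job_done())"
```

```text
the job is handed in; nothing more can be done
None
```

The job is handed in, with no score returned: roll36 then roll18 are on the arbor with the cap seated on the tip, and the long and short sleeves each lie in a cradle of their own bay, confirmed by contact forces and camera fits; my first cap grasp failed and tilted it, but I levelled it before lifting it off.

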